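Brush off the drill jig and lock its plate with the quarter-turn hold-down

TASK

Brush the three pieces of drilling scrap off the jig plate into the chip tray at the front of the jig, without touching the scrap with the fingers, and stand the brush back on the bench on its bristles, clear of the jig. Then take the black-winged hold-down from its stand, put its T-head lengthwise through the plate and into the sliding receiver below, whose slot you may have to feel for along the plate's slot, push it down against its spring, turn it a quarter turn clockwise until it stops and let it spring up, so that it is locked and holds the plate down. Leave the oil bottle and the hex key set where they are.

Things in the scene. Friction and masses are not known exactly. Their poses are not given: they have to be found in the camera images.
- jig_base: Drill jig: grey cast base, 150 (x) by 140 (y) by 43 mm, bolted to the bench by four lugs that reach y = +-88 mm, chip tray at its front (-x) side. Origin on the bench under the middle of base and plate slot; z up. A 3 mm rim surrounds the pocket (floor at z = 40 mm) in which the jig plate lies; the plate's top, at z = 44 mm, is 1 mm above the rim.
- jig_slot (a point): Centre of the plate's slot, level with its top (jig z = 44 mm). Under it a steel receiver slides along jig x, -7 to 7 mm (8 N moves it): it may stand anywhere there, and no pose of it is given. Its slot, 31 (x) by 13 (y) mm, passes a lip at jig z = 33 to 40 mm; a T-head set down beside it rests on the lip, 10 mm higher than when its flange is on the plate.
- jig_turn (a point): Centre of the space under the receiver's lip when that stands in mid-travel (jig z = 30 mm). Here the T-head turns clockwise (from above) to stops at about 96 degrees; counter-clockwise it is blocked. The lip's underside has a groove along jig y, 15 mm wide, 3 mm deep (ceiling at jig z = 36 mm), into which the spring pulls the turned head.
- tray_mid (a point): Middle of the aluminium chip tray's floor (x = -121, y = 0, z = 3 mm in the jig's frame). Inside, the tray reaches from x = -167 to -75 and y = -75 to 75 mm; its walls end at z = 22 mm.
- jig_plate: Loose aluminium plate 130 (x) by 120 (y) by 4 mm with four brass bushings, lying in the pocket of the jig with 1 mm play. Its slot, 50 mm (x) by 16 mm (y), lies over the receiver. Origin at the centre of its underside.
- hold_down: Quarter-turn hold-down, 90 g, 62 mm high, upright in its stand. Origin on its axis at the underside of the steel flange (38 mm diameter, 4 mm thick); z up. Above it a black wing, 36 mm long (x), 14 mm thick (y), z = 18 to 48 mm, white line on top; below it a shank 9 mm thick and the T-head. The flange is sprung: it slides up the shank by 9 mm at most.
- hold_down_wing (a point): On the axis, 36 mm above the origin, 12 mm below the wing's top: grip here across the wing's 14 mm (y). Flange spring: 3 N at first, 0.9 N more per mm. Flange on the plate, head still in the slot: push 5 mm (7 N) to 9 mm (11 N, end of travel) further down and the head is free to turn; after the full turn, let go, it rises 3 mm into the groove.
- hold_down_head (a point): Centre of the top face of the steel T-head, on the axis 6 mm below the hold-down's origin. The head is 28 mm long (x, the same way as the wing), 10 mm wide (y) and 8 mm high, its lowest 3 mm tapered to 24 by 7 mm.
- stand: Black parking stand, 70 (x) by 60 (y) by 34 mm, fixed to the bench, with a well 38 (x) by 22 (y) mm and 22 mm deep for the T-head; the flange rests on its top. Origin at the centre of its underside.
- brush: Bench brush standing on its bristles: stiff bristle block 106 (x) by 28 (y) mm, 32 mm high, wooden back 112 by 34 mm up to z = 46 mm, on it a wooden grip rib 84 mm long (x) and 22 mm thick (y) up to z = 74 mm. About 120 g. Origin at the centre of the bristles' underside; z up. Grip it across the rib; it sweeps along its y.
- brush_grip (a point): Centre of the brush's grip rib, 60 mm above the bristles' underside.
- slug_a: Hole-saw slug: aluminium disc 30 mm in diameter and 12 mm high with a small dark hole, lying on the plate. Origin at the centre of its underside.
- slug_b: Hole-saw slug: aluminium disc 34 mm in diameter and 10 mm high with a small dark hole, lying on the plate. Origin at the centre of its underside.
- offcut: Offcut of steel angle, 26 by 18 by 18 mm, lying on the plate. Origin at the centre of its underside.
- oil_bottle: Small yellow oil bottle, 28 mm in diameter, 78 mm high. Leave it.
- hex_key_set: Hex keys in a red holder, 14 by 62 by 52 mm. Leave it.
Things that resemble listed ones, but are neither listed nor needed, are in the scene too. Leave any purple look-alike of the hold_down alone.

How it is judged (in metres and radians):
On the way, in this order (a step that is already met when the one before it is completed fails the run):
1. all three pieces of scrap lie in the chip tray (x of slug_a in the frame of jig_base between -0.168 and -0.075 m and y of slug_a in the frame of jig_base between -0.076 and 0.076 m and z of each of slug_a, slug_b, offcut in the frame of jig_base below 0.03 m and x of slug_b in the frame of jig_base between -0.168 and -0.075 m and y of slug_b in the frame of jig_base between -0.076 and 0.076 m and x of offcut in the frame of jig_base between -0.168 and -0.075 m and y of offcut in the frame of jig_base between -0.076 and 0.076 m), for 0.2 s.
2. the T-head stands in the slot, lengthwise (z of hold_down_head in the frame of jig_base between 0.024 and 0.0395 m and x of hold_down_head in the frame of jig_base between -0.012 and 0.012 m and y of hold_down_head in the frame of jig_base between -0.006 and 0.006 m and angle between the x axis of hold_down and the x axis of jig_base, either way round below 0.3 rad), for 0.05 s.
At the end, for the whole second after the job is handed in: Hold-down upright in the slot (axis within 5 mm sideways), turned across it (within 0.22 rad), head sprung up into the groove (top 33.5 to 37.8 mm above the jig's origin); plate flat in its pocket; all scrap in the tray; brush standing on its bristles on the bench, clear of the jig; at rest (all of step 1 and z of hold_down_head in the frame of jig_base between 0.0335 and 0.0378 m and x of hold_down_head in the frame of jig_base between -0.012 and 0.012 m and y of hold_down_head in the frame of jig_base between -0.005 and 0.005 m and angle between the x axis of hold_down and the y axis of jig_base, either way round below 0.22 rad and angle between hold_down's own z axis and vertical below 0.1 rad and z of jig_plate in the frame of jig_base between 0.0385 and 0.0415 m and angle between brush's own z axis and vertical below 0.15 rad and height (world z) of brush below 0.006 m and horizontal distance between brush and tray_mid above 0.06 m and linear speed of each of hold_down, brush below 0.02 m/s); the robot touches nothing.
It fails at once if the fingers touch the scrap (contact force between the fingers and slug_a above 0.5 N or contact force between the fingers and slug_b above 0.5 N or contact force between the fingers and offcut above 0.5 N).
It fails at once if the oil bottle or the hex key set is moved by more than 4 cm or knocked over (distance of any of oil_bottle, hex_key_set from where it was at the start of the episode above 0.04 m or angle between any of oil_bottle, hex_key_set's own z axis and vertical above 0.5 rad).
It also fails if it takes over 64 s, if anything falls off the work surface, if the arm or the gripper's body presses on something with over 40 N, if the wrist force passes 120 N, or if a joint passes its speed limit or range.

ROBOT

A 6-joint arm with a two-finger parallel gripper is mounted at the origin on a cart in front of the work surface, level with it; the furniture and walls round the work are solid. World frame = base frame: x ahead of the robot, y to its left, z up, the work surface at z = 0. Lengths are in mm, angles in rad, forces in N, time in s.
With the tool pointing down it reaches from about 250 to 725 mm from the base axis. Payload 9.7 kg.
Tool frame: the origin (TCP) lies midway between the tips of the shut fingers; the grasp point (between the pads) lies 19 mm behind it; z points along the fingers, y is the direction in which the jaws open and shut (so a half turn about z gives the same grasp; the last joint's range is limited). The gripper opens to 85 mm and grips with 20 to 120 N. Pads are 22 mm wide; open, the fingers measure 114 mm over their backs; the gripper's body (76 mm by 85 mm) begins 54 mm behind the grasp point. The pads swing forward as they close: fully open they stand 13 mm farther back than shut.
Start: joints at [1.12, 0.087, 0.176, 1.66, 0, 1.571], TCP at [239.624, 495.053, 231.284] pointing down, gripper open.
Joint ranges: [-3.13, 3.13], [-0.85, 1.81], [-1.15, 1.24], [-2.2, 2.28], [-1.44, 1.52], [-3.14, 3.14]. Speed limits (rad/s): [2.22, 2.22, 2.57, 3.14, 3.14, 3.14].

INTERFACE

Orientations are given as a unit quaternion [x, y, z, w].
In Python, from station import * gives the robot as it stands. The module is installed in compiled form; this text tells all that it offers.
- The arm moves only by the tool send_rows, never from a script. Its argument "series" is a list of rows, each an object with "dp": the shift along the tool's x, y, z in mm, a list of three; "spin": the turn about the tool's z in degrees; "gripper": the closure in counts, from 0 (fully open) to 255 (shut). A call has 1 to 8 rows; each row shifts and turns the pose as measured when the row begins, along the tool's axes as they then stand; what a row does not reach is not made up. A row lasts 1/10 s, in which the tool goes at most 50 mm and 8.59 degrees, less where a joint would pass 70% of its speed; a pose out of reach is approached as far as the arm can. A call with a gripper value outside its range is refused whole. The fingers move at their own pace and stop on an object; "grip_force" is the grip in N (left out, the last holds). Time passes only in rows, so rows that do not move let the fingers close. It gives the time, the measured TCP pose, the force and the opening at its end, in the units of the state.
- sense(): the state, without advancing time (a new reading comes with each control period).
- grab_frame(name): name is "scene" or "top" or "wrist"; returns the picture (480x640x3 uint8, blue, green, red); there is no depth.
- camera_params(name): a dict with "fx", "fy", "cx", "cy" (pixels), "D" ([k1, k2, p1, p2, k3] as OpenCV has them; the pictures are not rectified), "eye" and "attitude" of the camera in the world. Camera axes: x right, y down, z forward; pixel columns grow to the right and rows downward; lengths in mm; the calibration is good to about 2 mm. A picture is of the moment at which its call begins: read the wrist's pose just before it. camera_params takes no time and is no camera call; for the wrist camera it gives the pose at the moment of the call.
- close_job(): hands the job in, once; it reports no verdict.
Trained networks look in the newest picture that a camera, given by its name, has taken for a name from the list of things; names that differ only in an ending like _2 or _b are one class to them, and where a whole thing is asked for, a point or a joint stands for the part that bears it (a point fixed in the world has none). Each returns a list of dicts, best first, with "conf" (0 to 1); they miss things now and then, are a little off and sometimes report something else, mostly with a low value. They report only what shows in the picture. A call takes as long as a camera call. They do not tell look-alikes from the thing itself.
- cut_out(target, camera): "pixels" (480x640 bool, what is visible of it) and "uv" ([column, row] in pixels, amid what is visible of it).
- landmark_of(target, camera): "uv" ([column, row] in pixels: a listed point, or the origin of a listed thing).
The state is a dict: "clock": time; "joint_pos": joint angles; "qvel": joint speeds; "tau": joint torques, N m; "eef_pos": TCP position; "eef_rot": TCP orientation; "ft_force": force on the tool from outside, world axes, zero at the start; "ft_torque": the same for the moment, N m; "gripper_width": opening from 0.0 (shut) to 1.0 (fully open).
Only numpy, scipy, OpenCV 4.12 (cv2) and the standard library are available. Lean on these libraries where they do the work, as an engineer would, in place of code of your own. Each camera call takes 0.05 s, during which the arm holds its last target.

## Working session

There is one attempt and no reset: what is moved stays moved. The work goes in short steps, Python scripts to look and compute and a tool call to move; the robot and the scene stay as the last step left them, time stands still between calls to the robot, and variables do not carry over. Pictures are saved under pics/ and viewed, and the job is handed in when it is done.

Besides the shell and the picture viewer there is one more tool, called by a JSON object that holds its "method" and its "body", one argument or row to a line. send_rows: Moves the arm, as the interface text tells. Its arguments: {"type":"object","properties":{"series":{"type":"array","items":{"type":"object","properties":{"dp":{"type":"array","items":{"type":"number"}},"spin":{"type":"number"},"gripper":{"type":"number"}}}},"grip_force":{"type":"number"}},"required":["series"]}

```bash
mkdir -p pics; ls; python3 - <<'E'
from station import *
import cv2
s=sense();print(s)
for n in("scene","top","wrist"):
    print(n,camera_params(n)); cv2.imwrite(f"pics/{n}0.png",grab_frame(n))
E
```

```text
pics
{'clock': 0.0, 'joint_pos': array([ 1.12000700e+00,  8.74840902e-02,  1.75127518e-01,  1.65978629e+00,
       -2.19823435e-05,  1.57075623e+00]), 'qvel': array([ 1.81570967e-04, -4.09174708e-04,  7.91344635e-05,  9.78451131e-04,
        1.03887577e-05,  1.18426589e-03]), 'tau': array([-5.68309024e-04, -5.20387244e+01,  4.64799035e+01,  1.66020251e-02,
        4.80921415e-05,  8.30677777e-06]), 'eef_pos': array([239.5299205 , 494.85255632, 230.56646545]), 'eef_rot': array([ 2.23471459e-01,  9.74710241e-01, -6.58690560e-04, -1.39769102e-04]), 'ft_force': array([-0.12250719,  0.37175082,  0.07827759]), 'ft_torque': array([ 0.05379858,  0.00541382, -0.01909715]), 'gripper_width': 1.0012130281609968}
scene {'fx': 603.2730798313152, 'fy': 603.2730798313152, 'cx': 321.662182881355, 'cy': 240.213502098205, 'D': array([-0.00826823,  0.        ,  0.        ,  0.        ,  0.        ]), 'eye': array([-175.80352259, -229.27121291,  820.53152073]), 'attitude': array([ 0.78326876, -0.46865349,  0.21829654, -0.34525436])}
top {'fx': 491.21099821653445, 'fy': 491.21099821653445, 'cx': 327.5956563550324, 'cy': 236.65446879654573, 'D': array([0.00456538, 0.        , 0.        , 0.        , 0.        ]), 'eye': array([367.31341302, 121.76122853, 897.67609574]), 'attitude': array([-0.69850891,  0.70649887, -0.0795542 ,  0.0813375 ])}
wrist {'fx': 343.4542167690901, 'fy': 343.4542167690901, 'cx': 318.3693330913329, 'cy': 233.32587421046253, 'D': array([-0.03634228,  0.        ,  0.        ,  0.        ,  0.        ]), 'eye': array([180.63511819, 523.16044785, 373.79404259]), 'attitude': array([0.83963271, 0.526946  , 0.06952411, 0.11185358])}
```

View pics/scene0.png

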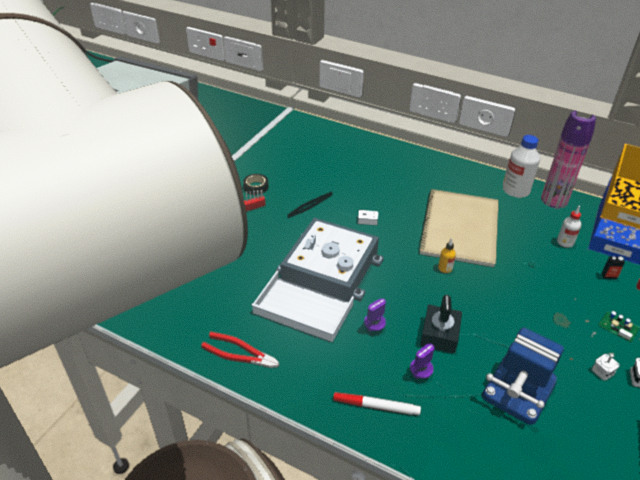

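View pics/top0.png

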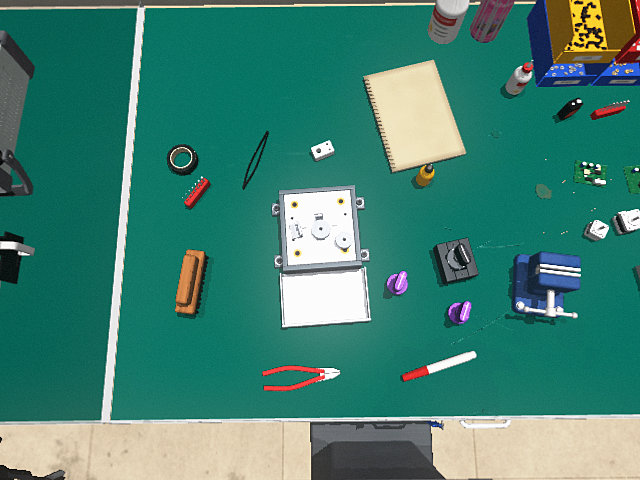

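View pics/wrist0.png

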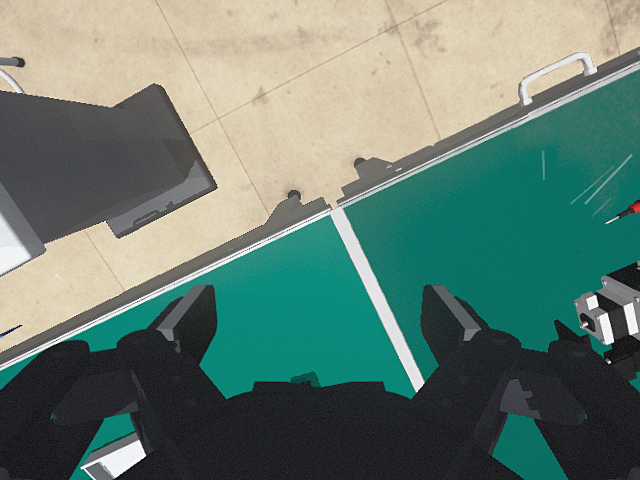

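```bash
cat > h.py <<'E'
from station import *
import cv2, numpy as np
from scipy.spatial.transform import Rotation as R
def ray(cam,uv,p=None):
    p=p or camera_params(cam)
    K=np.array([[p['fx'],0,p['cx']],[0,p['fy'],p['cy']],[0,0,1]])
    n=cv2.undistortPoints(np.array([[uv]],float),K,p['D'])[0,0]
    d=R.from_quat(p['attitude']).apply([n[0],n[1],1]); return p['eye'],d/np.linalg.norm(d)
def onz(cam,uv,z,p=None):
    e,d=ray(cam,uv,p); return e+d*(z-e[2])/d[2]
def proj(cam,pts,p=None):
    p=p or camera_params(cam)
    r=R.from_quat(p['attitude']).inv(); 
    K=np.array([[p['fx'],0,p['cx']],[0,p['fy'],p['cy']],[0,0,1]])
    pts=np.atleast_2d(np.array(pts,float))
    return cv2.projectPoints(r.apply(pts-p['eye']),np.zeros(3),np.zeros(3),K,p['D'])[0][:,0]
def tri(a,b):
    (e1,d1),(e2,d2)=a,b
    A=np.array([d1,-d2]).T; t=np.linalg.lstsq(A,e2-e1,rcond=None)[0]
    p1=e1+t[0]*d1;p2=e2+t[1]*d2; return (p1+p2)/2,np.linalg.norm(p1-p2)
E
python3 - <<'E'
from h import *
Z={'jig_slot':44,'tray_mid':3,'jig_base':0,'jig_plate':40,'hold_down_wing':70,'hold_down':34,'stand':0,'brush':0,'brush_grip':60,'slug_a':44,'slug_b':44,'offcut':44,'oil_bottle':0,'hex_key_set':0}
for n,z in Z.items():
    for c in ('top',):
        for d in landmark_of(n,c)[:3]:
            print(n,c,np.round(d['uv'],1),round(d['conf'],2),np.round(onz(c,d['uv'],z)[:2],1))
print(sense()['clock'])
im=cv2.imread('pics/top0.png')
cv2.imwrite('pics/c1.png',cv2.resize(im[170:340,150:350],(800,680),interpolation=cv2.INTER_CUBIC)[:600])
cv2.imwrite('pics/c2.png',cv2.resize(im[210:340,370:530],(800,650),interpolation=cv2.INTER_CUBIC)[:600])
E
```

```text
jig_slot top [321.9 225.5] 0.61 [586.1 132.8]
tray_mid top [325.4 294. ] 0.79 [467.8 128.1]
tray_mid top [194.4 288.2] 0.64 [481.2 367.2]
jig_base top [320.3 231.2] 0.86 [586.3 136.5]
jig_plate top [322.8 225.6] 0.57 [586.9 131.3]
jig_plate top [455.  257.2] 0.36 [ 526.3 -102.6]
hold_down_wing top [400.6 282.8] 0.93 [4.778e+02 2.000e-01]
hold_down_wing top [461.2 310.7] 0.63 [429.9 -98.8]
hold_down_wing top [458.9 253.2] 0.55 [ 527.6 -101.9]
hold_down top [460.4 313.9] 0.9 [ 427.1 -106.6]
hold_down top [396.6 284.6] 0.88 [479.5   2.1]
hold_down top [459.3 257. ] 0.86 [ 527.7 -111.9]
stand top [453.2 260.4] 0.87 [ 527.7 -109.3]
brush top [197.1 283.4] 0.83 [490.3 363.5]
brush_grip top [188.7 280.7] 0.97 [486.9 362. ]
brush_grip top [322.8 226. ] 0.57 [581.1 131. ]
slug_a top [320.1 232.1] 0.82 [573.9 136.1]
slug_a top [342.3 242.6] 0.7 [554.3  96.8]
slug_a top [455.2 256.9] 0.17 [ 526.1 -102. ]
slug_b top [320.1 232.1] 0.82 [573.9 136.1]
slug_b top [342.3 242.6] 0.7 [554.3  96.8]
slug_b top [455.2 256.9] 0.17 [ 526.1 -102. ]
oil_bottle top [423.3 178.3] 0.79 [688.9 -62.8]
hex_key_set top [199.  198.8] 0.86 [652.8 367.9]
hex_key_set top [420.4 180.1] 0.75 [685.3 -57. ]
0.85
```

View pics/c1.png

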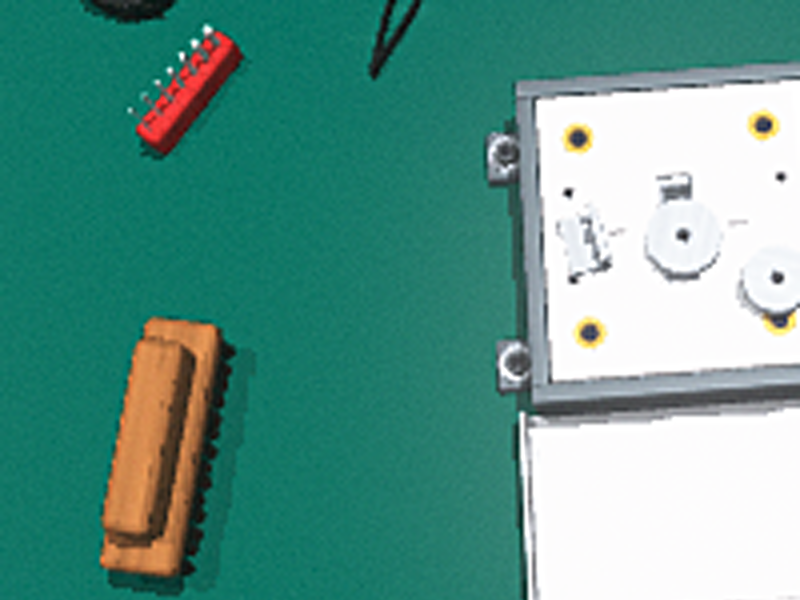

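View pics/c2.png

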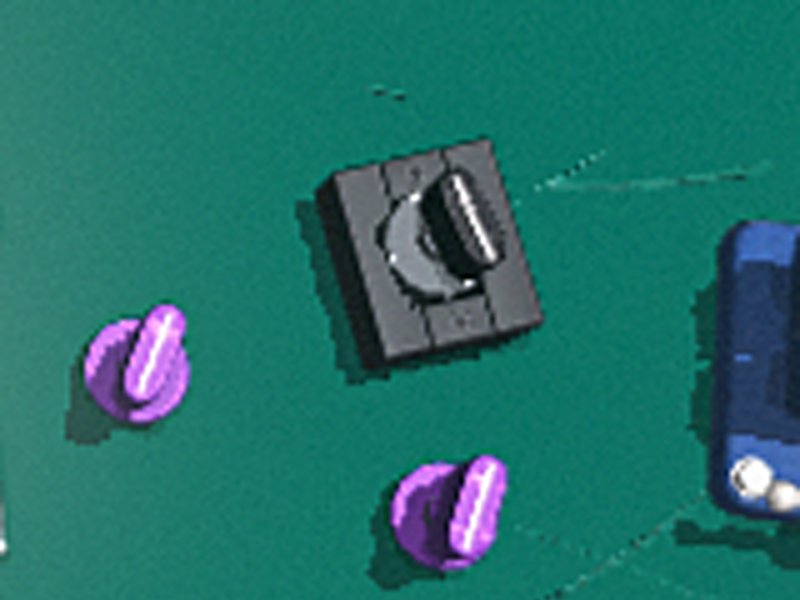

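```bash
python3 - <<'E'
from h import *
im=cv2.imread('pics/top0.png')
c=cv2.resize(im[180:335,265:380],None,fx=5,fy=5,interpolation=cv2.INTER_CUBIC)
c=(255*(c/255.)**1.8).astype('uint8')
cv2.imwrite('pics/c3.png',c[:600]);cv2.imwrite('pics/c4.png',c[400:])
im=cv2.imread('pics/scene0.png')
c=cv2.resize(im[210:350,240:400],None,fx=5,fy=4.2,interpolation=cv2.INTER_CUBIC)
c=(255*(c/255.)**1.8).astype('uint8')
cv2.imwrite('pics/c5.png',c)
E
```

```text
(no output)
```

View pics/c3.png

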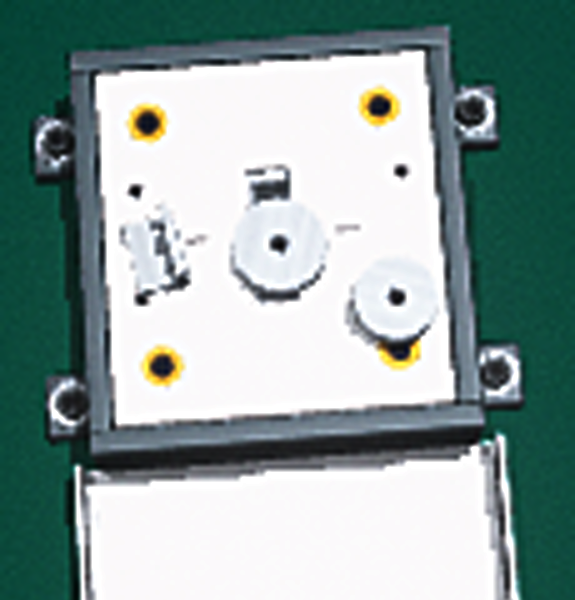

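View pics/c5.png

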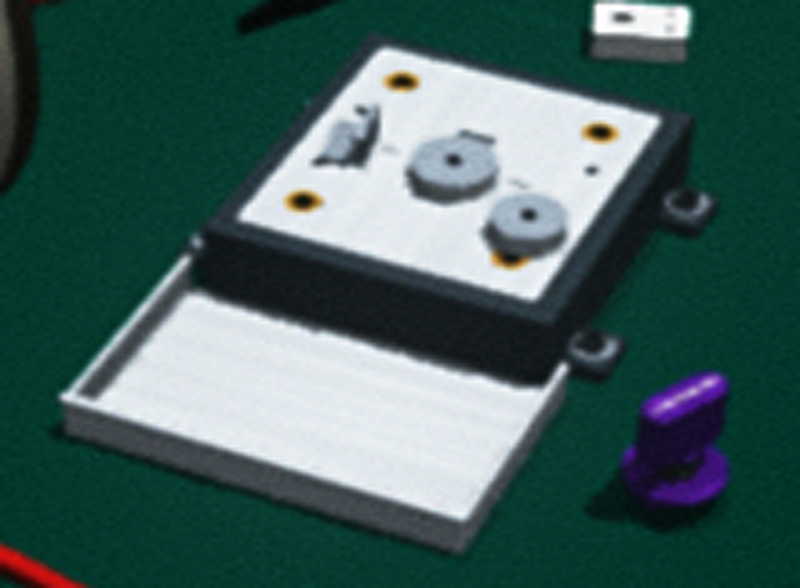

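View pics/c4.png

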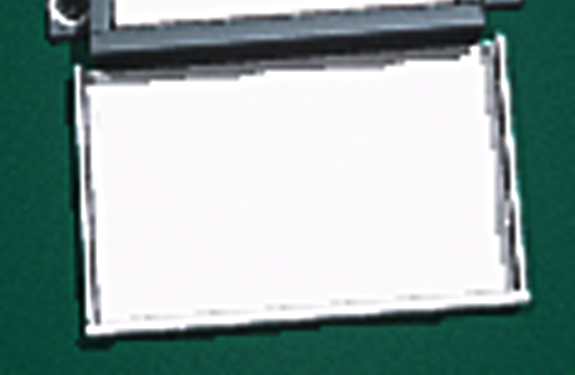

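```bash
cat >> h.py <<'E'
from scipy.optimize import least_squares
def fit(cam,model,px,x0):
    model=np.array(model,float);px=np.array(px,float);p=camera_params(cam)
    def W(v):
        c,s=np.cos(v[2]),np.sin(v[2]); return np.c_[v[0]+c*model[:,0]-s*model[:,1],v[1]+s*model[:,0]+c*model[:,1],model[:,2]]
    r=least_squares(lambda v:(proj(cam,W(v),p)-px).ravel(),x0,x_scale=[1,1,.01])
    return r.x,r.fun.reshape(-1,2)
E
cat > fit0.py <<'E'
from h import *
def cr(pts,o,s): return [(o[0]+(x+.5)/s-.5,o[1]+(y+.5)/s-.5) for x,y in pts]
# jig: plate corners + rim
m=[(65,60,44),(65,-60,44),(-65,60,44),(-65,-60,44),(75,70,43),(75,-70,43),(-75,70,43),(-75,-70,43)]
px=cr([(95,72),(425,50),(115,425),(455,400),(72,55),(447,28),(93,437),(484,406)],(265,180),5)
J,e=fit('top',m,px,[586,132,0]);print('jig',J,np.degrees(J[2]));print(e.round(1).tolist())
m=[(167,75,22)]
# brush
m=[(42,11,74),(42,-11,74),(-42,11,74),(-42,-11,74),(56,17,46),(56,-17,46),(-56,-17,46),(-56,17,46)]
px=cr([(137,337),(190,340),(103,530),(157,532),(147,318),(221,324),(181,577),(100,570)],(150,170),4)
B,e=fit('top',m,px,[487,362,0]);print('brush',B,np.degrees(B[2]));print(e.round(1).tolist())
m=[(35,30,34),(35,-30,34),(-35,-30,34),(-35,30,34)]
px=cr([(333,172),(487,140),(541,322),(385,362)],(370,210),5)
S,e=fit('top',m,px,[527,-110,0]);print('stand',S,np.degrees(S[2]));print(e.round(1).tolist())
m=[(17,0,82),(-17,0,82)]
px=cr([(455,178),(491,262)],(370,210),5)
H,e=fit('top',m,px,[527,-110,0]);print('hd',H,np.degrees(H[2]));print(e.round(1).tolist())
def tojig(p): 
    c,s=np.cos(J[2]),np.sin(J[2]); d=np.array(p[:2])-J[:2]; return np.array([c*d[0]+s*d[1],-s*d[0]+c*d[1]])
for n,uv,z in (('b?',(280,246),54),('a?',(397,297),56),('off',(157,255),50)):
    w=onz('top',cr([uv],(265,180),5)[0],z); print(n,w.round(1),tojig(w).round(1))
E
python3 fit0.py
```

```text
jig [5.85911074e+02 1.37613067e+02 6.41438045e-02] 3.675169278248179
[[0.2, -0.4], [-0.1, -0.8], [0.3, -0.8], [0.2, -0.9], [-0.9, -1.7], [0.4, -1.8], [-0.6, 2.9], [0.5, 3.2]]
brush [ 4.89015613e+02  3.62713306e+02 -1.14899410e-01] -6.5832512670909455
[[-0.1, -0.5], [-0.6, 0.1], [-0.1, 0.4], [-0.6, 1.2], [0.0, -0.7], [0.5, -0.3], [0.1, 0.0], [0.8, -0.3]]
stand [ 5.23719554e+02 -1.07266824e+02  2.11659727e-01] 12.127209074833162
[[-0.9, 0.2], [0.5, -0.7], [0.9, 0.5], [-0.6, -0.0]]
hd [ 5.24597875e+02 -1.07542330e+02  3.25357437e-01] 18.641607979253468
[[-0.3, -0.9], [0.3, 0.9]]
b? [577.5 135.   54. ] [-8.5 -2. ]
a? [558.1  94.   56. ] [-30.6 -41.7]
off [575.7 178.8  50. ] [-7.5 41.8]
```

```bash
cat >> h.py <<'E'
def hd(s=None):
    s=s or sense(); y=R.from_quat(s['eef_rot']).apply([0,1,0]); return np.degrees(np.arctan2(y[1],y[0]))
def plan(x,y,z,h,n):
    s=sense();p=s['eef_pos'];h0=hd(s);dh=(h-h0+180)%360-180
    d=(np.array([x,y,z])-p)/n
    print('from',p.round(1),'hd',round(h0,1),'dh',round(dh,1),'dist',np.linalg.norm(d).round(1),'F',s['ft_force'].round(1),'w',round(s['gripper_width'],3),'t',round(s['clock'],2))
    for k in range(n):
        a=np.radians(h0+dh*k/n)
        print([round(float(v),1) for v in(-d[0]*np.sin(a)+d[1]*np.cos(a),d[0]*np.cos(a)+d[1]*np.sin(a),-d[2])],'spin',round(-dh/n,2))
E
sed -i 's/(72,55),(447,28),(93,437),(484,406)/(72,52),(447,26),(98,452),(484,426)/' fit0.py; python3 fit0.py; python3 -c "
from h import *
print(R.from_quat(sense()['eef_rot']).as_matrix().round(3)); plan(489,362.5,130,83.4,8)"
```

```text
jig [5.84458421e+02 1.37392672e+02 6.29172943e-02] 3.604895423166343
[[0.4, 0.3], [0.1, -0.0], [0.4, -0.0], [0.3, -0.0], [-0.7, -0.4], [0.6, -0.6], [-1.6, 0.7], [0.6, 0.0]]
brush [ 4.89015613e+02  3.62713306e+02 -1.14899410e-01] -6.5832512670909455
[[-0.1, -0.5], [-0.6, 0.1], [-0.1, 0.4], [-0.6, 1.2], [0.0, -0.7], [0.5, -0.3], [0.1, 0.0], [0.8, -0.3]]
stand [ 5.23719554e+02 -1.07266824e+02  2.11659727e-01] 12.127209074833162
[[-0.9, 0.2], [0.5, -0.7], [0.9, 0.5], [-0.6, -0.0]]
hd [ 5.24597875e+02 -1.07542330e+02  3.25357437e-01] 18.641607979253468
[[-0.3, -0.9], [0.3, 0.9]]
b? [577.5 135.   54. ] [-7.1 -1.9]
a? [558.1  94.   56. ] [-29.1 -41.6]
off [575.7 178.8  50. ] [-6.1 41.9]
[[-0.9    0.436  0.   ]
 [ 0.436  0.9    0.   ]
 [-0.     0.    -1.   ]]
from [239.6 495.  231.3] hd 64.2 dh 19.2 dist 37.5 F [ 0.4 -0.1 -0.4] w 1.0 t 0.85
[-35.3, -1.3, 12.7] spin -2.4
[-35.2, -2.8, 12.7] spin -2.4
[-35.0, -4.3, 12.7] spin -2.4
[-34.8, -5.7, 12.7] spin -2.4
[-34.6, -7.2, 12.7] spin -2.4
[-34.2, -8.6, 12.7] spin -2.4
[-33.8, -10.1, 12.7] spin -2.4
[-33.4, -11.5, 12.7] spin -2.4
```

{"method": "send_rows", "body": {
  "series": [
    {"dp":[-35,-1,12.7],"spin":-2.4,"gripper":0},
    {"dp":[-35,-3,12.7],"spin":-2.4,"gripper":0},
    {"dp":[-35,-4,12.7],"spin":-2.4,"gripper":0},
    {"dp":[-35,-6,12.7],"spin":-2.4,"gripper":0},
    {"dp":[-35,-7,12.7],"spin":-2.4,"gripper":0},
    {"dp":[-34,-9,12.7],"spin":-2.4,"gripper":0},
    {"dp":[-34,-10,12.7],"spin":-2.4,"gripper":0},
    {"dp":[-33,-11,12.7],"spin":-2.4,"gripper":0}
  ]
}}

```text
clock: 1.65
eef_pos: [496.0, 363.5, 128.6]
eef_rot: [0.048, 0.999, 0.003, 0.001]
ft_force: [-0.7, 1.5, 0.4]
gripper_width: 1.001
```

```bash
python3 - <<'E'
from h import *
print(sense()['joint_pos'])
plan(489,362.5,130,83.4,3)
cv2.imwrite('pics/w1.png',grab_frame('wrist'))
p=camera_params('wrist')
for d in landmark_of('brush_grip','wrist')[:2]: print(d['uv'],d['conf'],onz('wrist',d['uv'],60,p))
E
```

```text
[0.63112232 0.22250082 0.13022514 1.47323449 0.0027734  0.72640718]
from [496.  363.5 128.6] hd 84.5 dh -1.1 dist 2.4 F [-0.7  1.5  0.4] w 1.001 t 1.65
[2.3, -0.5, -0.5] spin 0.38
[2.3, -0.6, -0.5] spin 0.38
[2.3, -0.6, -0.5] spin 0.38
[315.9, 238.9] 0.57 [493.77142478 359.32051355  60.        ]
```

View pics/w1.png

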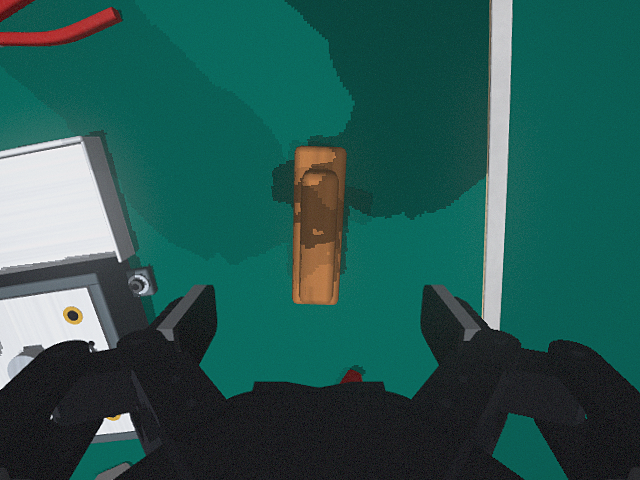

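```bash
python3 - <<'E'
from h import *
for uv,z in (((320,170),74),((317,304),74),((320,147),46),((316,305),46)): print(onz('wrist',uv,z).round(1))
plan(491,361.5,50,83.4,6)
E
```

```text
[447.9 367.2  74. ]
[530.  357.3  74. ]
[435.8 368.5  46. ]
[544.7 355.   46. ]
from [497.1 361.7 126.4] hd 84.3 dh -0.9 dist 12.8 F [-0.7  0.7 -0. ] w 0.995 t 1.75
[1.0, -0.1, 12.7] spin 0.15
[1.0, -0.1, 12.7] spin 0.15
[1.0, -0.1, 12.7] spin 0.15
[1.0, -0.1, 12.7] spin 0.15
[1.0, -0.1, 12.7] spin 0.15
[1.0, -0.1, 12.7] spin 0.15
```

{"method": "send_rows", "body": {
  "series": [
    {"dp":[3,0,13],"spin":0.5,"gripper":0},
    {"dp":[2,0,13],"spin":0.5,"gripper":0},
    {"dp":[1,0,13],"spin":0,"gripper":0},
    {"dp":[0,0,13],"spin":0,"gripper":0},
    {"dp":[0,0,13],"spin":0,"gripper":0},
    {"dp":[0,0,8],"spin":0,"gripper":0},
    {"dp":[0,0,0],"spin":0,"gripper":0}
  ]
}}

```text
clock: 2.45
eef_pos: [490.1, 363.0, 48.2]
eef_rot: [0.059, 0.998, 0.001, -0.0]
ft_force: [-0.9, -0.1, 1.0]
gripper_width: 0.997
```

```bash
python3 - <<'E'
from h import *
plan(490,362,50,83.2,1)
E
```

```text
from [490.1 363.   48.2] hd 83.2 dh -0.0 dist 2.0 F [-0.9 -0.1  1. ] w 0.997 t 2.45
[-0.1, -1.0, -1.8] spin 0.05
```

{"method": "send_rows", "body": {
  "series": [
    {"dp":[0,-1,-2],"spin":0,"gripper":255},
    {"dp":[0,0,0],"spin":0,"gripper":255},
    {"dp":[0,0,0],"spin":0,"gripper":255},
    {"dp":[0,0,0],"spin":0,"gripper":255},
    {"dp":[0,0,0],"spin":0,"gripper":255},
    {"dp":[0,0,0],"spin":0,"gripper":255},
    {"dp":[0,0,0],"spin":0,"gripper":255},
    {"dp":[0,0,0],"spin":0,"gripper":255}
  ],
  "grip_force": 70
}}

```text
clock: 3.25
eef_pos: [490.8, 362.6, 52.5]
eef_rot: [0.059, 0.998, 0.002, 0.001]
ft_force: [0.5, -0.5, -1.9]
gripper_width: 0.24
```

```bash
python3 - <<'E'
from h import *
plan(490,362,150,83.2,4)
E
```

```text
from [490.8 362.6  52.5] hd 83.3 dh -0.1 dist 24.4 F [ 0.5 -0.5 -1.9] w 0.24 t 3.25
[0.2, -0.2, -24.4] spin 0.01
[0.2, -0.2, -24.4] spin 0.01
[0.2, -0.2, -24.4] spin 0.01
[0.2, -0.2, -24.4] spin 0.01
```

{"method": "send_rows", "body": {
  "series": [
    {"dp":[0,0,-20],"spin":0,"gripper":255},
    {"dp":[0,0,-30],"spin":0,"gripper":255},
    {"dp":[0,0,-30],"spin":0,"gripper":255},
    {"dp":[0,0,-20],"spin":0,"gripper":255}
  ]
}}

```text
clock: 3.65
eef_pos: [488.6, 360.6, 150.6]
eef_rot: [0.059, 0.998, -0.001, -0.003]
ft_force: [-0.5, 0.2, -0.3]
gripper_width: 0.241
```

```bash
python3 - <<'E'
from h import *
plan(624.4,139.9,150,3.6,12)
E
```

```text
from [488.6 360.6 150.6] hd 83.3 dh -79.7 dist 21.6 F [-0.5  0.2 -0.3] w 0.241 t 3.65
[-13.4, -16.9, 0.0] spin 6.64
[-15.3, -15.3, 0.0] spin 6.64
[-16.9, -13.4, 0.0] spin 6.64
[-18.4, -11.4, 0.0] spin 6.64
[-19.6, -9.2, 0.0] spin 6.64
[-20.5, -6.8, 0.0] spin 6.64
[-21.1, -4.4, 0.0] spin 6.64
[-21.5, -1.9, 0.0] spin 6.64
[-21.6, 0.6, 0.0] spin 6.64
[-21.4, 3.0, 0.0] spin 6.64
[-20.9, 5.5, 0.0] spin 6.64
[-20.1, 7.9, 0.0] spin 6.64
```

{"method": "send_rows", "body": {
  "series": [
    {"dp":[-13,-17,0],"spin":6.6,"gripper":255},
    {"dp":[-15,-15,0],"spin":6.6,"gripper":255},
    {"dp":[-17,-13,0],"spin":6.6,"gripper":255},
    {"dp":[-18,-11,0],"spin":6.6,"gripper":255},
    {"dp":[-20,-9,0],"spin":6.6,"gripper":255},
    {"dp":[-20,-7,0],"spin":6.6,"gripper":255},
    {"dp":[-21,-4,0],"spin":6.6,"gripper":255},
    {"dp":[-21,-2,0],"spin":6.6,"gripper":255}
  ]
}}

```text
clock: 4.45
eef_pos: [579.9, 212.5, 153.8]
eef_rot: [0.51, 0.86, 0.001, -0.001]
ft_force: [-0.1, 0.8, -1.0]
gripper_width: 0.238
```

```bash
python3 - <<'E'
from h import *
plan(624.4,139.9,150,3.6,4)
E
```

```text
from [579.9 212.5 153.8] hd 28.7 dh -25.1 dist 21.3 F [-0.1  0.8 -1. ] w 0.238 t 4.45
[-21.3, 1.0, 0.9] spin 6.28
[-21.0, 3.4, 0.9] spin 6.28
[-20.5, 5.6, 0.9] spin 6.28
[-19.8, 7.8, 0.9] spin 6.28
```

{"method": "send_rows", "body": {
  "series": [
    {"dp":[-21,1,1],"spin":6.3,"gripper":255},
    {"dp":[-21,3.5,1],"spin":6.3,"gripper":255},
    {"dp":[-20.5,5.5,1],"spin":6.3,"gripper":255},
    {"dp":[-18,7.5,1],"spin":5.5,"gripper":255},
    {"dp":[0,0,0],"spin":0,"gripper":255}
  ]
}}

```text
clock: 4.95
eef_pos: [625.2, 136.1, 148.1]
eef_rot: [0.689, 0.725, -0.0, -0.002]
ft_force: [-0.7, 0.6, -1.5]
gripper_width: 0.234
```

```bash
python3 - <<'E'
from h import *
plan(624.4,139.9,98.5,3.6,4)
im=grab_frame('top');cv2.imwrite('pics/t2.png',im)
cv2.imwrite('pics/w2.png',grab_frame('wrist'))
cv2.imwrite('pics/t2c.png',cv2.resize(im[150:340,240:400],None,fx=3,fy=3))
E
```

```text
from [625.2 136.1 148.1] hd 2.9 dh 0.7 dist 12.4 F [-0.7  0.6 -1.5] w 0.234 t 4.95
[1.0, -0.2, 12.4] spin -0.16
[1.0, -0.2, 12.4] spin -0.16
[1.0, -0.2, 12.4] spin -0.16
[1.0, -0.2, 12.4] spin -0.16
```

View pics/t2c.png

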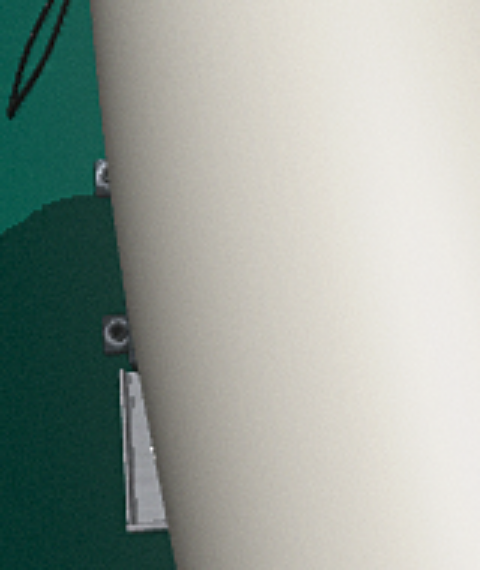

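View pics/w2.png

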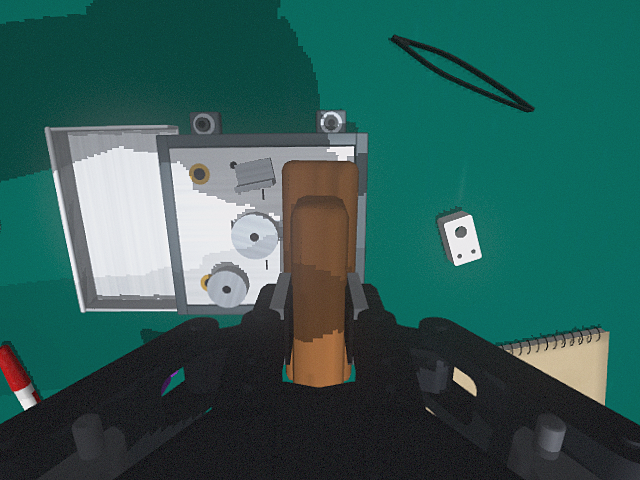

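```bash
python3 - <<'E'
from h import *
p=camera_params('wrist')
J=np.array([584.5,137.4,.0629]);c,s=np.cos(J[2]),np.sin(J[2])
for n,uv,z in (('FL rim',(157,137),43),('BL rim',(367,134),43),('FR rim',(178,314),43),('plFL',(170,149),44),('b',(254,237),54),('a',(227,289),56),('off',(255,175),50),('tray FL',(47,129),22),('tray FR',(83,311),22)):
    w=onz('wrist',uv,z,p);d=w[:2]-J[:2];print(n,w.round(1),np.round([c*d[0]+s*d[1],-s*d[0]+c*d[1]],1))
E
```

```text
FL rim [507.  199.8  43. ] [-73.5  67.1]
BL rim [654.4 209.8  43. ] [74.3 67.9]
FR rim [515.4  62.3  43. ] [-73.7 -70.6]
plFL [516.3 192.   44. ] [-64.6  58.7]
b [578.4 133.7  54. ] [-6.4 -3.3]
a [558.9  92.8  56. ] [-28.4 -42.9]
off [577.9 177.6  50. ] [-4.1 40.5]
tray FL [410.8 201.7  22. ] [-169.3   75.1]
tray FR [421.1  47.5  22. ] [-168.7  -79.5]
```

{"method": "send_rows", "body": {
  "series": [
    {"dp":[1.5,0,13],"spin":-0.7,"gripper":255},
    {"dp":[1,0,13],"spin":0,"gripper":255},
    {"dp":[0,0,13],"spin":0,"gripper":255},
    {"dp":[0,0,10],"spin":0,"gripper":255},
    {"dp":[0,0,0],"spin":0,"gripper":255}
  ]
}}

```text
clock: 5.55
eef_pos: [623.5, 143.4, 95.6]
eef_rot: [0.679, 0.734, 0.001, -0.001]
ft_force: [2.5, -3.2, 9.2]
gripper_width: 0.245
```

```bash
python3 - <<'E'
from h import *
plan(624.9,138.6,98,3.7,1)
E
```

```text
from [623.5 143.4  95.6] hd 4.4 dh -0.7 dist 5.6 F [ 2.5 -3.2  9.2] w 0.245 t 5.55
[-4.9, 1.0, -2.4] spin 0.74
```

{"method": "send_rows", "body": {
  "series": [
    {"dp":[-2,0,-2],"spin":0.5,"gripper":255},
    {"dp":[-2,0,-1],"spin":0,"gripper":255},
    {"dp":[0,0,0],"spin":0,"gripper":255}
  ]
}}

```text
clock: 5.85
eef_pos: [623.0, 139.7, 97.1]
eef_rot: [0.682, 0.731, 0.0, -0.002]
ft_force: [0.6, 0.2, -0.9]
gripper_width: 0.239
```

```bash
python3 - <<'E'
from h import *
plan(506.6,131,98,3.7,15)
E
```

```text
from [623.  139.7  97.1] hd 4.0 dh -0.3 dist 7.8 F [ 0.6  0.2 -0.9] w 0.239 t 5.85
[-0.0, -7.8, -0.1] spin 0.02
[-0.0, -7.8, -0.1] spin 0.02
[-0.0, -7.8, -0.1] spin 0.02
[-0.0, -7.8, -0.1] spin 0.02
[-0.0, -7.8, -0.1] spin 0.02
[-0.1, -7.8, -0.1] spin 0.02
[-0.1, -7.8, -0.1] spin 0.02
[-0.1, -7.8, -0.1] spin 0.02
[-0.1, -7.8, -0.1] spin 0.02
[-0.1, -7.8, -0.1] spin 0.02
[-0.1, -7.8, -0.1] spin 0.02
[-0.1, -7.8, -0.1] spin 0.02
[-0.1, -7.8, -0.1] spin 0.02
[-0.1, -7.8, -0.1] spin 0.02
[-0.1, -7.8, -0.1] spin 0.02
```

{"method": "send_rows", "body": {
  "series": [
    {"dp":[0,-6,-0.3],"spin":0,"gripper":255},
    {"dp":[0,-6,-0.2],"spin":0,"gripper":255},
    {"dp":[0,-6,0],"spin":0,"gripper":255},
    {"dp":[0,-6,0],"spin":0,"gripper":255},
    {"dp":[0,-6,0],"spin":0,"gripper":255},
    {"dp":[0,-6,0],"spin":0,"gripper":255},
    {"dp":[0,-6,0],"spin":0,"gripper":255},
    {"dp":[0,-6,0],"spin":0,"gripper":255}
  ]
}}

```text
clock: 6.65
eef_pos: [570.7, 136.0, 97.3]
eef_rot: [0.682, 0.731, -0.0, -0.002]
ft_force: [0.2, 0.5, -1.3]
gripper_width: 0.241
```

```bash
python3 - <<'E'
from h import *
plan(506.6,131,98,3.7,10)
cv2.imwrite('pics/w3.png',grab_frame('wrist'))
E
```

```text
from [570.7 136.   97.3] hd 4.0 dh -0.3 dist 6.4 F [ 0.2  0.5 -1.3] w 0.241 t 6.65
[-0.1, -6.4, -0.1] spin 0.03
[-0.1, -6.4, -0.1] spin 0.03
[-0.1, -6.4, -0.1] spin 0.03
[-0.1, -6.4, -0.1] spin 0.03
[-0.1, -6.4, -0.1] spin 0.03
[-0.1, -6.4, -0.1] spin 0.03
[-0.1, -6.4, -0.1] spin 0.03
[-0.1, -6.4, -0.1] spin 0.03
[-0.1, -6.4, -0.1] spin 0.03
[-0.1, -6.4, -0.1] spin 0.03
```

View pics/w3.png

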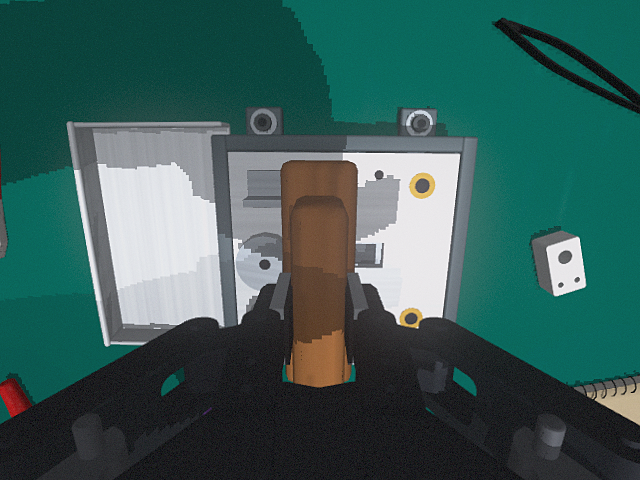

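{"method": "send_rows", "body": {
  "series": [
    {"dp":[0,-6,0],"spin":0,"gripper":255},
    {"dp":[0,-6,0],"spin":0,"gripper":255},
    {"dp":[0,-6,0],"spin":0,"gripper":255},
    {"dp":[0,-6,0],"spin":0,"gripper":255},
    {"dp":[0,-6,0],"spin":0,"gripper":255},
    {"dp":[0,-6,0],"spin":0,"gripper":255},
    {"dp":[0,-6,0],"spin":0,"gripper":255}
  ]
}}

```text
clock: 7.4
eef_pos: [524.8, 132.8, 97.5]
eef_rot: [0.682, 0.731, -0.0, -0.002]
ft_force: [-0.2, 0.6, -1.2]
gripper_width: 0.242
```

```bash
python3 - <<'E'
from h import *
plan(506.6,131,98,3.7,10)
cv2.imwrite('pics/w4.png',grab_frame('wrist'))
E
```

```text
from [524.8 132.8  97.5] hd 4.0 dh -0.3 dist 1.8 F [-0.2  0.6 -1.2] w 0.242 t 7.4
[-0.1, -1.8, -0.0] spin 0.03
[-0.1, -1.8, -0.0] spin 0.03
[-0.1, -1.8, -0.0] spin 0.03
[-0.1, -1.8, -0.0] spin 0.03
[-0.1, -1.8, -0.0] spin 0.03
[-0.1, -1.8, -0.0] spin 0.03
[-0.1, -1.8, -0.0] spin 0.03
[-0.1, -1.8, -0.0] spin 0.03
[-0.1, -1.8, -0.0] spin 0.03
[-0.1, -1.8, -0.0] spin 0.03
```

View pics/w4.png

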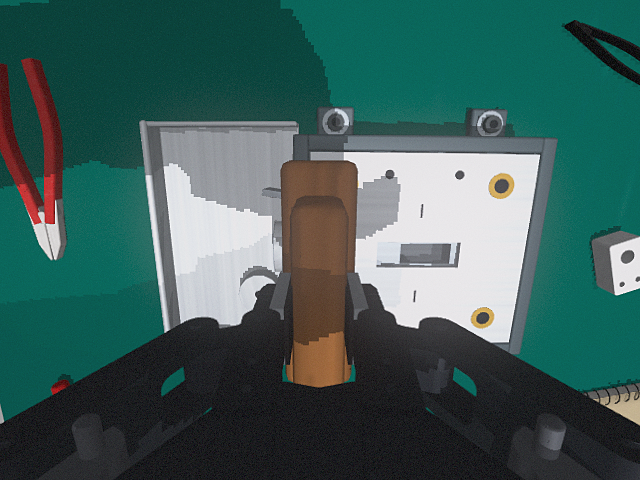

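{"method": "send_rows", "body": {
  "series": [
    {"dp":[0,-6,0],"spin":0,"gripper":255},
    {"dp":[0,-6,0],"spin":0,"gripper":255},
    {"dp":[0,-6,0],"spin":0,"gripper":255},
    {"dp":[0,-6,0],"spin":0,"gripper":255},
    {"dp":[0,0,0],"spin":0,"gripper":255}
  ]
}}

```text
clock: 7.95
eef_pos: [497.6, 130.9, 97.7]
eef_rot: [0.682, 0.731, -0.0, -0.002]
ft_force: [0.8, -0.3, -1.2]
gripper_width: 0.247
```

{"method": "send_rows", "body": {
  "series": [
    {"dp":[0,15,-15],"spin":0,"gripper":255},
    {"dp":[0,30,-20],"spin":0,"gripper":255},
    {"dp":[0,30,-20],"spin":0,"gripper":255},
    {"dp":[0,0,0],"spin":0,"gripper":255}
  ]
}}

```text
clock: 8.35
eef_pos: [574.1, 136.1, 153.8]
eef_rot: [0.682, 0.732, -0.0, -0.002]
ft_force: [-1.0, 0.3, -2.2]
gripper_width: 0.242
```

```bash
python3 - <<'E'
from h import *
plan(506.6,131,98,3.7,1)
cv2.imwrite('pics/w5.png',grab_frame('wrist'))
cv2.imwrite('pics/s5.png',grab_frame('scene'))
E
```

```text
from [574.1 136.1 153.8] hd 4.0 dh -0.3 dist 87.7 F [-1.   0.3 -2.2] w 0.242 t 8.35
[-0.4, -67.7, 55.8] spin 0.33
```

View pics/w5.png

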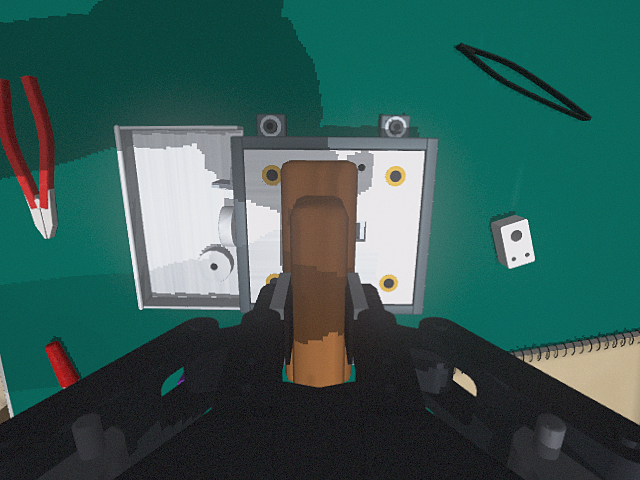

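View pics/s5.png

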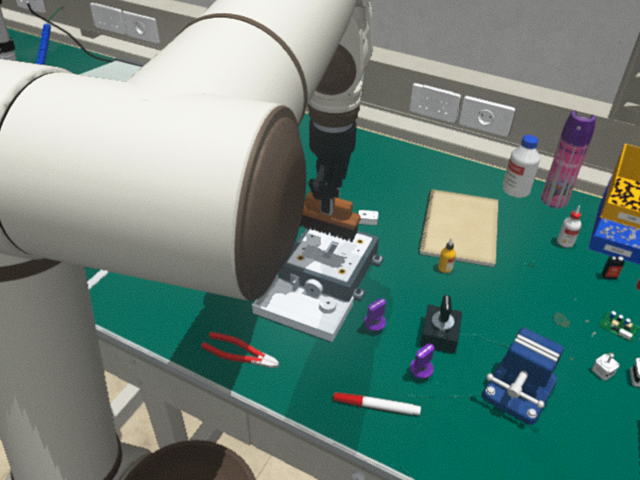

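```bash
python3 - <<'E'
from h import *
im=cv2.imread('pics/s5.png');cv2.imwrite('pics/s5c.png',cv2.resize(im[230:345,245:385],None,fx=5.5,fy=5.2,interpolation=cv2.INTER_CUBIC))
im=cv2.imread('pics/w5.png');cv2.imwrite('pics/w5c.png',cv2.resize(im[120:320,110:260],None,fx=3,fy=3,interpolation=cv2.INTER_CUBIC))
E
```

```text
(no output)
```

View pics/s5c.png

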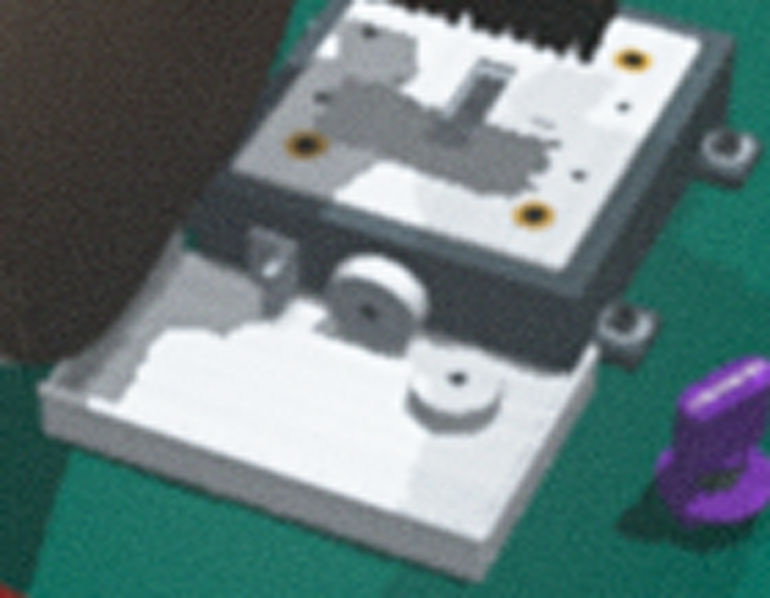

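View pics/w5c.png

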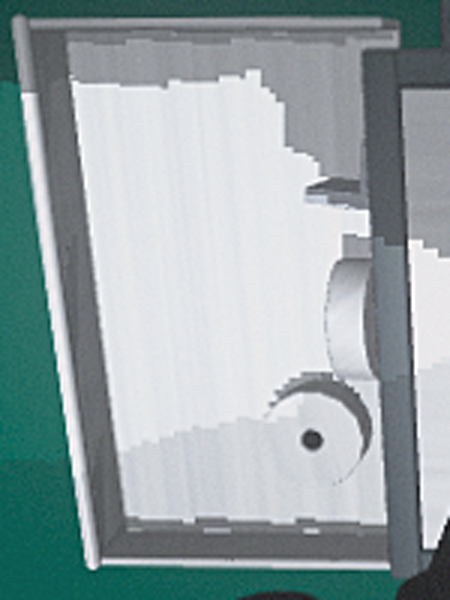

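{"method": "send_rows", "body": {
  "series": [
    {"dp":[0,-27,0],"spin":0.3,"gripper":255},
    {"dp":[0,-27,10],"spin":0,"gripper":255},
    {"dp":[0,-27,20],"spin":0,"gripper":255},
    {"dp":[0,0,18],"spin":0,"gripper":255},
    {"dp":[0,0,0],"spin":0,"gripper":255}
  ]
}}

```text
clock: 8.95
eef_pos: [481.1, 129.3, 98.1]
eef_rot: [0.684, 0.73, -0.005, -0.005]
ft_force: [-0.8, 0.7, -1.3]
gripper_width: 0.243
```

```bash
python3 - <<'E'
from h import *
plan(493.2,130.1,98,3.7,1)
cv2.imwrite('pics/w6.png',grab_frame('wrist'))
E
```

```text
from [481.1 129.3  98.1] hd 3.7 dh -0.0 dist 12.1 F [-0.8  0.7 -1.3] w 0.243 t 8.95
[0.0, 12.1, 0.1] spin 0.05
```

View pics/w6.png

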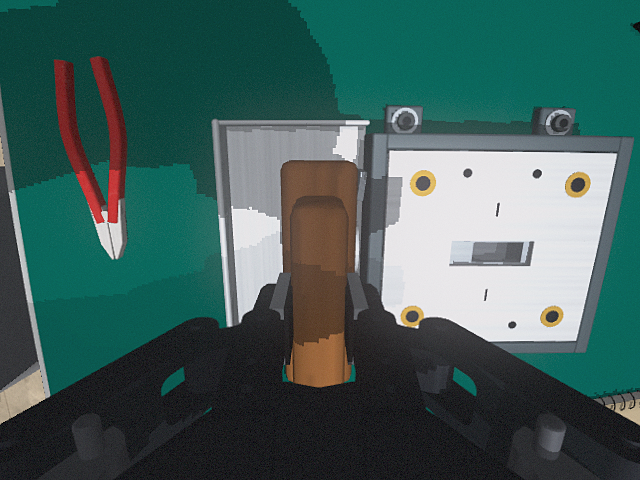

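{"method": "send_rows", "body": {
  "series": [
    {"dp":[0,6,0],"spin":0,"gripper":255},
    {"dp":[0,4,0],"spin":0,"gripper":255},
    {"dp":[0,0,3],"spin":0,"gripper":255},
    {"dp":[0,0,3],"spin":0,"gripper":255}
  ]
}}

```text
clock: 9.4
eef_pos: [494.1, 130.4, 95.7]
eef_rot: [0.684, 0.73, -0.003, -0.004]
ft_force: [0.4, 0.4, -1.4]
gripper_width: 0.243
```

{"method": "send_rows", "body": {
  "series": [
    {"dp":[0,0,1.5],"spin":0,"gripper":255},
    {"dp":[0,0,1],"spin":0,"gripper":255}
  ]
}}

```text
clock: 9.6
eef_pos: [494.4, 130.4, 92.7]
eef_rot: [0.684, 0.73, -0.003, -0.004]
ft_force: [-0.4, -0.3, -1.3]
gripper_width: 0.242
```

{"method": "send_rows", "body": {
  "series": [
    {"dp":[0,-0.5,1],"spin":0,"gripper":255},
    {"dp":[0,0,1],"spin":0,"gripper":255}
  ]
}}

```text
clock: 9.8
eef_pos: [493.7, 130.4, 90.4]
eef_rot: [0.684, 0.73, -0.003, -0.004]
ft_force: [0.5, -0.5, -2.3]
gripper_width: 0.241
```

{"method": "send_rows", "body": {
  "series": [
    {"dp":[0,0,1],"spin":0,"gripper":255},
    {"dp":[0,0,0.5],"spin":0,"gripper":255}
  ]
}}

```text
clock: 10.0
eef_pos: [493.6, 130.4, 88.8]
eef_rot: [0.684, 0.73, -0.003, -0.004]
ft_force: [-0.1, 0.2, -1.0]
gripper_width: 0.24
```

{"method": "send_rows", "body": {
  "series": [
    {"dp":[0,0,1],"spin":0,"gripper":255},
    {"dp":[0,0,0.5],"spin":0,"gripper":255}
  ]
}}

```text
clock: 10.2
eef_pos: [494.3, 130.5, 88.4]
eef_rot: [0.684, 0.73, -0.002, -0.004]
ft_force: [-0.9, 0.4, 3.2]
gripper_width: 0.238
```

{"method": "send_rows", "body": {
  "series": [
    {"dp":[0,0,1],"spin":0,"gripper":255},
    {"dp":[0,0,0.5],"spin":0,"gripper":255}
  ]
}}

```text
clock: 10.4
eef_pos: [495.0, 130.8, 88.4]
eef_rot: [0.684, 0.73, -0.001, -0.003]
ft_force: [-0.8, -0.9, 3.8]
gripper_width: 0.243
```

{"method": "send_rows", "body": {
  "series": [
    {"dp":[0,-5,1],"spin":0,"gripper":255},
    {"dp":[0,-6,0.5],"spin":0,"gripper":255},
    {"dp":[0,-6,0.5],"spin":0,"gripper":255},
    {"dp":[0,-6,0],"spin":0,"gripper":255},
    {"dp":[0,-6,0],"spin":0,"gripper":255},
    {"dp":[0,0,-5],"spin":0,"gripper":255},
    {"dp":[0,0,-10],"spin":0,"gripper":255},
    {"dp":[0,30,-25],"spin":0,"gripper":255}
  ]
}}

```text
clock: 11.2
eef_pos: [491.0, 130.1, 125.4]
eef_rot: [0.684, 0.73, -0.003, -0.004]
ft_force: [1.2, 1.2, -0.7]
gripper_width: 0.243
```

{"method": "send_rows", "body": {
  "series": [
    {"dp":[0,40,-20],"spin":0,"gripper":255},
    {"dp":[0,30,-10],"spin":0,"gripper":255},
    {"dp":[0,0,0],"spin":0,"gripper":255}
  ]
}}

```text
clock: 11.5
eef_pos: [566.9, 135.1, 160.3]
eef_rot: [0.683, 0.73, -0.001, -0.003]
ft_force: [-1.4, -0.4, -1.5]
gripper_width: 0.239
```

```bash
python3 - <<'E'
from h import *
plan(493.2,130.1,98,3.7,1)
im=grab_frame('wrist');cv2.imwrite('pics/w7c.png',cv2.resize(im[120:340,80:300],None,fx=2.7,fy=2.7,interpolation=cv2.INTER_CUBIC))
im=grab_frame('scene');cv2.imwrite('pics/s7c.png',cv2.resize(im[230:345,245:385],None,fx=5.5,fy=5.2,interpolation=cv2.INTER_CUBIC))
E
```

```text
from [566.9 135.1 160.3] hd 3.8 dh -0.1 dist 96.6 F [-1.4 -0.4 -1.5] w 0.239 t 11.5
[-0.2, -73.9, 62.3] spin 0.07
```

View pics/w7c.png

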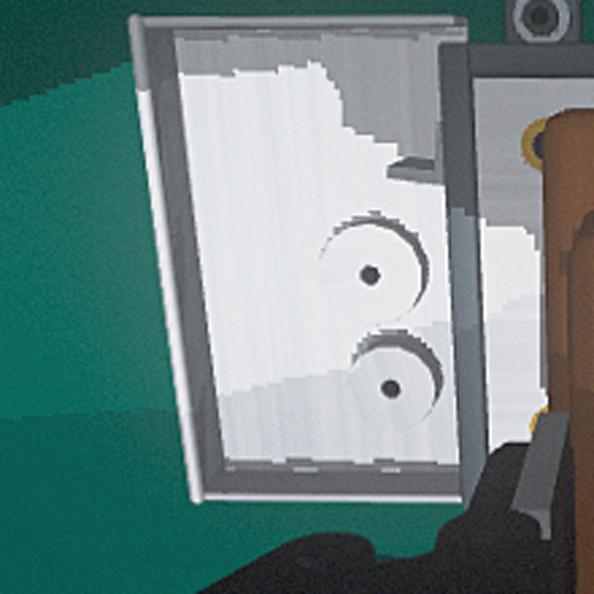

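View pics/s7c.png

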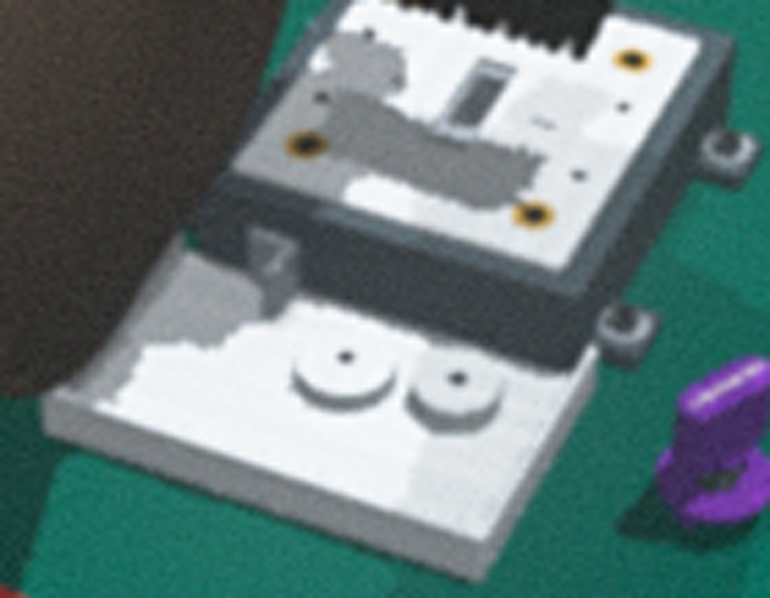

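{"method": "send_rows", "body": {
  "series": [
    {"dp":[0,-30,0],"spin":0,"gripper":255},
    {"dp":[0,-32,15],"spin":0,"gripper":255},
    {"dp":[0,-9,25],"spin":0,"gripper":255},
    {"dp":[0,0,18],"spin":0,"gripper":255},
    {"dp":[0,0,4],"spin":0,"gripper":255},
    {"dp":[0,0,2],"spin":0,"gripper":255}
  ]
}}

```text
clock: 12.2
eef_pos: [485.0, 129.6, 93.7]
eef_rot: [0.683, 0.73, -0.003, -0.004]
ft_force: [0.2, -0.0, -1.4]
gripper_width: 0.24
```

{"method": "send_rows", "body": {
  "series": [
    {"dp":[0,5,0],"spin":0,"gripper":255},
    {"dp":[0,3,3],"spin":0,"gripper":255},
    {"dp":[0,0,3],"spin":0,"gripper":255},
    {"dp":[0,0,1],"spin":0,"gripper":255}
  ]
}}

```text
clock: 12.6
eef_pos: [494.9, 130.4, 88.4]
eef_rot: [0.683, 0.73, -0.002, -0.003]
ft_force: [-0.2, -0.3, -2.7]
gripper_width: 0.243
```

{"method": "send_rows", "body": {
  "series": [
    {"dp":[0,0,1.5],"spin":0,"gripper":255},
    {"dp":[0,0,1],"spin":0,"gripper":255}
  ]
}}

```text
clock: 12.8
eef_pos: [495.2, 130.4, 85.9]
eef_rot: [0.683, 0.73, -0.002, -0.003]
ft_force: [-0.0, -0.6, -2.1]
gripper_width: 0.243
```

{"method": "send_rows", "body": {
  "series": [
    {"dp":[0,0,1.0],"spin":0,"gripper":255},
    {"dp":[0,0,0.5],"spin":0,"gripper":255}
  ]
}}

```text
clock: 13.0
eef_pos: [495.1, 130.4, 84.2]
eef_rot: [0.683, 0.73, -0.002, -0.003]
ft_force: [0.2, 0.4, -1.1]
gripper_width: 0.244
```

{"method": "send_rows", "body": {
  "series": [
    {"dp":[0,0,1.0],"spin":0,"gripper":255},
    {"dp":[0,0,1],"spin":0,"gripper":255}
  ]
}}

```text
clock: 13.2
eef_pos: [495.1, 130.4, 82.1]
eef_rot: [0.683, 0.73, -0.002, -0.003]
ft_force: [0.1, -0.5, -2.0]
gripper_width: 0.241
```

{"method": "send_rows", "body": {
  "series": [
    {"dp":[0,0,1.0],"spin":0,"gripper":255},
    {"dp":[0,0,0.5],"spin":0,"gripper":255}
  ]
}}

```text
clock: 13.4
eef_pos: [495.1, 130.4, 80.5]
eef_rot: [0.683, 0.73, -0.002, -0.003]
ft_force: [0.9, -0.1, 1.3]
gripper_width: 0.244
```

Contact begins (≈ +3 N); press a touch and drag forward.

{"method": "send_rows", "body": {
  "series": [
    {"dp":[0,0,1.5],"spin":0,"gripper":255},
    {"dp":[0,-5,1],"spin":0,"gripper":255},
    {"dp":[0,-6,0.5],"spin":0,"gripper":255},
    {"dp":[0,-6,0.5],"spin":0,"gripper":255},
    {"dp":[0,-6,0],"spin":0,"gripper":255},
    {"dp":[0,-6,0],"spin":0,"gripper":255},
    {"dp":[0,0,-10],"spin":0,"gripper":255},
    {"dp":[0,0,-30],"spin":0,"gripper":255}
  ]
}}

```text
clock: 14.2
eef_pos: [468.8, 129.2, 122.1]
eef_rot: [0.683, 0.73, 0.003, -0.0]
ft_force: [0.1, 0.3, -1.1]
gripper_width: 0.241
```

{"method": "send_rows", "body": {
  "series": [
    {"dp":[0,40,-30],"spin":0,"gripper":255},
    {"dp":[0,40,-15],"spin":0,"gripper":255},
    {"dp":[0,20,0],"spin":0,"gripper":255},
    {"dp":[0,0,0],"spin":0,"gripper":255}
  ]
}}

```text
clock: 14.6
eef_pos: [570.9, 135.3, 173.7]
eef_rot: [0.683, 0.73, 0.004, 0.001]
ft_force: [-1.2, 0.3, -1.8]
gripper_width: 0.24
```

```bash
python3 - <<'E'
from h import *
plan(490,362,130,83.2,12)
im=grab_frame('wrist');cv2.imwrite('pics/w8c.png',cv2.resize(im[120:340,80:300],None,fx=2.7,fy=2.7,interpolation=cv2.INTER_CUBIC))
im=grab_frame('scene');cv2.imwrite('pics/s8c.png',cv2.resize(im[230:345,245:385],None,fx=5.5,fy=5.2,interpolation=cv2.INTER_CUBIC))
E
```

```text
from [570.9 135.3 173.7] hd 3.8 dh 79.4 dist 20.4 F [-1.2  0.3 -1.8] w 0.24 t 14.6
[19.3, -5.5, 3.6] spin -6.62
[19.8, -3.2, 3.6] spin -6.62
[20.0, -0.9, 3.6] spin -6.62
[20.0, 1.4, 3.6] spin -6.62
[19.7, 3.7, 3.6] spin -6.62
[19.2, 5.9, 3.6] spin -6.62
[18.3, 8.1, 3.6] spin -6.62
[17.3, 10.2, 3.6] spin -6.62
[16.0, 12.1, 3.6] spin -6.62
[14.5, 13.9, 3.6] spin -6.62
[12.8, 15.4, 3.6] spin -6.62
[10.9, 16.8, 3.6] spin -6.62
```

View pics/w8c.png

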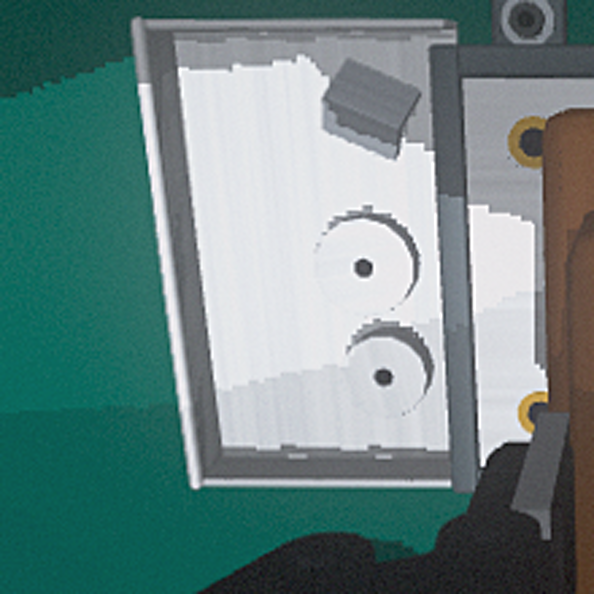

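View pics/s8c.png

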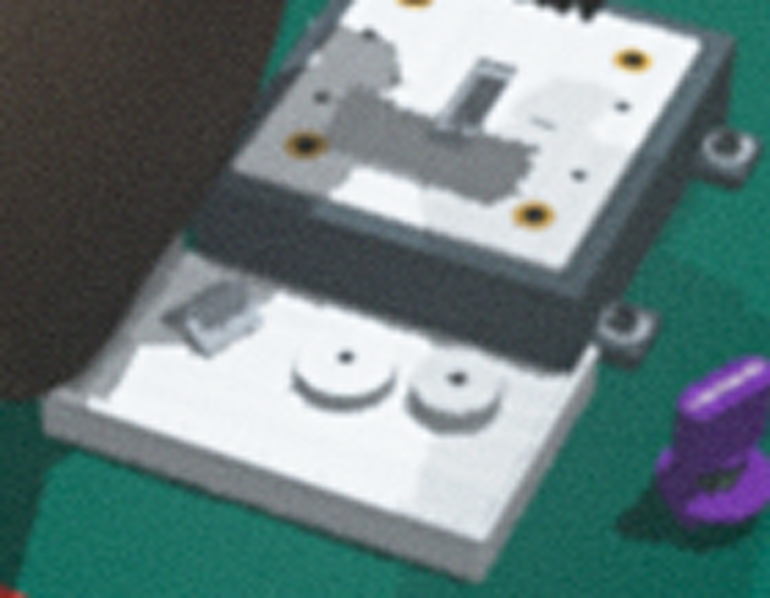

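{"method": "send_rows", "body": {
  "series": [
    {"dp":[19,-5.5,0],"spin":-6.6,"gripper":255},
    {"dp":[20,-3,0],"spin":-6.6,"gripper":255},
    {"dp":[20,-1,0],"spin":-6.6,"gripper":255},
    {"dp":[20,1.5,3],"spin":-6.6,"gripper":255},
    {"dp":[20,3.5,3],"spin":-6.6,"gripper":255},
    {"dp":[19,6,3],"spin":-6.6,"gripper":255},
    {"dp":[18,8,3],"spin":-6.6,"gripper":255},
    {"dp":[17,10,3],"spin":-6.6,"gripper":255}
  ]
}}

```text
clock: 15.5
eef_pos: [502.7, 285.7, 158.0]
eef_rot: [0.272, 0.962, 0.0, -0.001]
ft_force: [0.2, 0.6, -1.7]
gripper_width: 0.24
```

```bash
python3 - <<'E'
from h import *
plan(490,362,110,83.2,5)
E
```

```text
from [502.7 285.7 158. ] hd 58.5 dh 24.7 dist 18.2 F [ 0.2  0.6 -1.7] w 0.24 t 15.5
[10.2, 11.7, 9.6] spin -4.95
[9.1, 12.5, 9.6] spin -4.95
[8.0, 13.2, 9.6] spin -4.95
[6.8, 13.9, 9.6] spin -4.95
[5.6, 14.4, 9.6] spin -4.95
```

{"method": "send_rows", "body": {
  "series": [
    {"dp":[10,12,10],"spin":-5,"gripper":255},
    {"dp":[9,12.5,10],"spin":-5,"gripper":255},
    {"dp":[8,13,10],"spin":-5,"gripper":255},
    {"dp":[7,13,10],"spin":-5,"gripper":255},
    {"dp":[4,12,12],"spin":-4,"gripper":255},
    {"dp":[0,0,15],"spin":0,"gripper":255},
    {"dp":[0,0,15],"spin":0,"gripper":255},
    {"dp":[0,0,5],"spin":0,"gripper":255}
  ]
}}

```text
clock: 16.3
eef_pos: [479.6, 359.0, 67.4]
eef_rot: [0.055, 0.999, -0.001, -0.003]
ft_force: [0.2, -1.0, -2.1]
gripper_width: 0.244
```

```bash
python3 - <<'E'
from h import *
plan(490,362,53,83.2,2)
E
```

```text
from [479.6 359.   67.4] hd 83.7 dh -0.5 dist 9.0 F [ 0.2 -1.  -2.1] w 0.244 t 16.3
[-5.0, 2.1, 7.2] spin 0.27
[-5.0, 2.1, 7.2] spin 0.27
```

{"method": "send_rows", "body": {
  "series": [
    {"dp":[0,0,7],"spin":0,"gripper":255},
    {"dp":[0,0,4],"spin":0,"gripper":255},
    {"dp":[0,0,1],"spin":0,"gripper":255},
    {"dp":[0,0,1],"spin":0,"gripper":255}
  ]
}}

```text
clock: 16.7
eef_pos: [479.7, 357.0, 53.4]
eef_rot: [0.057, 0.998, -0.001, -0.003]
ft_force: [0.1, 0.4, -1.4]
gripper_width: 0.239
```

{"method": "send_rows", "body": {
  "series": [
    {"dp":[0,0,1],"spin":0,"gripper":255},
    {"dp":[0,0,0.5],"spin":0,"gripper":255}
  ]
}}

```text
clock: 16.9
eef_pos: [480.2, 357.1, 52.5]
eef_rot: [0.057, 0.998, -0.001, -0.003]
ft_force: [0.9, 0.5, -1.4]
gripper_width: 0.241
```

{"method": "send_rows", "body": {
  "series": [
    {"dp":[0,0,0.5],"spin":0,"gripper":255},
    {"dp":[0,0,0.5],"spin":0,"gripper":255}
  ]
}}

```text
clock: 17.1
eef_pos: [480.4, 357.3, 51.9]
eef_rot: [0.057, 0.998, -0.001, -0.002]
ft_force: [-0.1, 0.8, -1.2]
gripper_width: 0.24
```

{"method": "send_rows", "body": {
  "series": [
    {"dp":[0,0,0.5],"spin":0,"gripper":0},
    {"dp":[0,0,0],"spin":0,"gripper":0},
    {"dp":[0,0,0],"spin":0,"gripper":0},
    {"dp":[0,0,0],"spin":0,"gripper":0},
    {"dp":[0,0,0],"spin":0,"gripper":0},
    {"dp":[0,0,-30],"spin":0,"gripper":0},
    {"dp":[0,0,-45],"spin":0,"gripper":0},
    {"dp":[0,0,-45],"spin":0,"gripper":0}
  ]
}}

```text
clock: 17.9
eef_pos: [478.5, 355.7, 167.9]
eef_rot: [0.057, 0.998, -0.004, -0.007]
ft_force: [0.9, 1.6, -0.2]
gripper_width: 0.999
```

```bash
python3 - <<'E'
from h import *
plan(510,0,180,93,10)
cv2.imwrite('pics/w9.png',grab_frame('wrist'))
E
```

```text
from [478.5 355.7 167.9] hd 83.5 dh 9.5 dist 35.7 F [ 0.9  1.6 -0.2] w 0.999 t 17.9
[-7.2, -35.0, -1.2] spin -0.95
[-6.6, -35.1, -1.2] spin -0.95
[-6.0, -35.2, -1.2] spin -0.95
[-5.4, -35.3, -1.2] spin -0.95
[-4.8, -35.4, -1.2] spin -0.95
[-4.2, -35.5, -1.2] spin -0.95
[-3.7, -35.5, -1.2] spin -0.95
[-3.1, -35.6, -1.2] spin -0.95
[-2.5, -35.6, -1.2] spin -0.95
[-1.9, -35.7, -1.2] spin -0.95
```

View pics/w9.png

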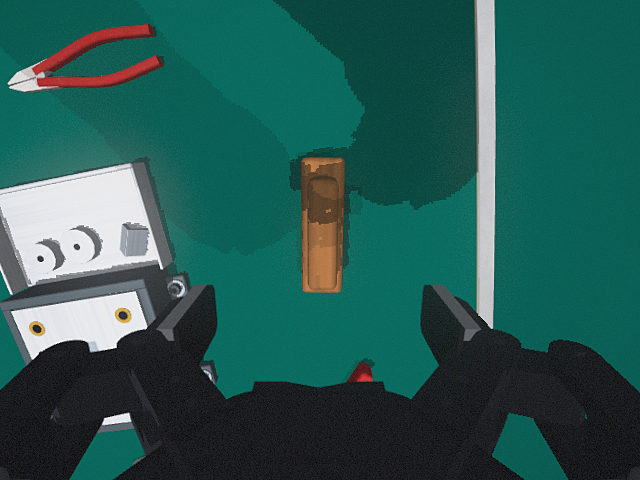

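```bash
python3 - <<'E'
from h import *
plan(640,138,150,93.7,8)
E
```

```text
from [480.2 356.9 176.5] hd 83.5 dh 10.2 dist 34.0 F [-2.4 -1.7  5.9] w 1.002 t 17.95
[-23.0, -24.9, 3.3] spin -1.28
[-22.4, -25.4, 3.3] spin -1.28
[-21.8, -25.9, 3.3] spin -1.28
[-21.2, -26.4, 3.3] spin -1.28
[-20.7, -26.9, 3.3] spin -1.28
[-20.0, -27.3, 3.3] spin -1.28
[-19.4, -27.8, 3.3] spin -1.28
[-18.8, -28.2, 3.3] spin -1.28
```

{"method": "send_rows", "body": {
  "series": [
    {"dp":[-23,-25,3],"spin":-1.3,"gripper":0},
    {"dp":[-22,-25,3],"spin":-1.3,"gripper":0},
    {"dp":[-22,-26,3],"spin":-1.3,"gripper":0},
    {"dp":[-21,-26,3],"spin":-1.3,"gripper":0},
    {"dp":[-21,-27,3],"spin":-1.3,"gripper":0},
    {"dp":[-20,-27,3],"spin":-1.3,"gripper":0},
    {"dp":[-19,-28,3],"spin":-1.3,"gripper":0},
    {"dp":[-16,-24,2],"spin":-1.3,"gripper":0}
  ]
}}

```text
clock: 18.75
eef_pos: [643.7, 140.5, 158.6]
eef_rot: [-0.041, 0.999, 0.002, 0.002]
ft_force: [0.8, 0.7, -0.5]
gripper_width: 0.999
```

{"method": "send_rows", "body": {
  "series": [
    {"dp":[0,0,0],"spin":0,"gripper":0},
    {"dp":[0,0,0],"spin":0,"gripper":0},
    {"dp":[0,0,0],"spin":0,"gripper":0}
  ]
}}

```text
clock: 19.05
eef_pos: [645.0, 137.3, 157.3]
eef_rot: [-0.039, 0.999, 0.002, 0.001]
ft_force: [0.0, 0.6, 0.8]
gripper_width: 1.002
```

```bash
python3 - <<'E'
from h import *
import pickle
p=camera_params('wrist');s=sense();im=grab_frame('wrist');cv2.imwrite('pics/w10.png',im);pickle.dump((p,s),open('w10.pkl','wb'))
plan(640,138,150,93.7,1)
uv=proj('wrist',[[585,136,44]],p)[0];print(uv,p['eye'])
u,v=int(uv[0]),int(uv[1])
cv2.imwrite('pics/w10c.png',cv2.resize(im[max(0,v-90):v+90,max(0,u-110):u+110],None,fx=3.5,fy=3.3,interpolation=cv2.INTER_CUBIC));print(max(0,u-110),max(0,v-90))
E
```

```text
from [644.9 137.6 157.4] hd 94.4 dh -0.7 dist 8.9 F [0.7 0.5 0.2] w 0.998 t 19.1
[4.9, 0.8, 7.4] spin 0.75
[323.23711356 148.35222961] [579.37836448 131.31536773 300.2853582 ]
213 58
```

View pics/w10.png

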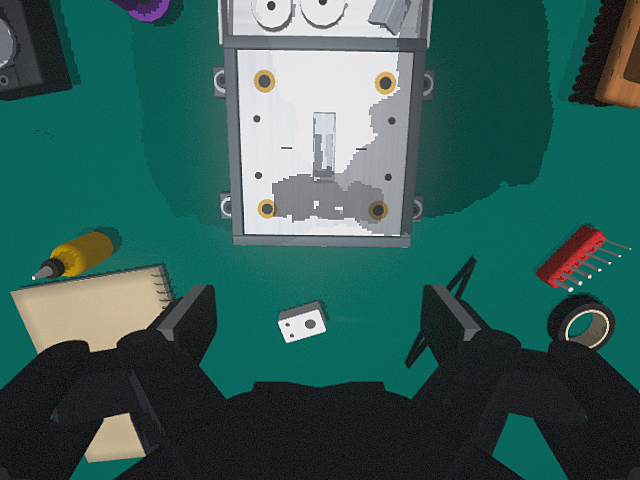

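View pics/w10c.png

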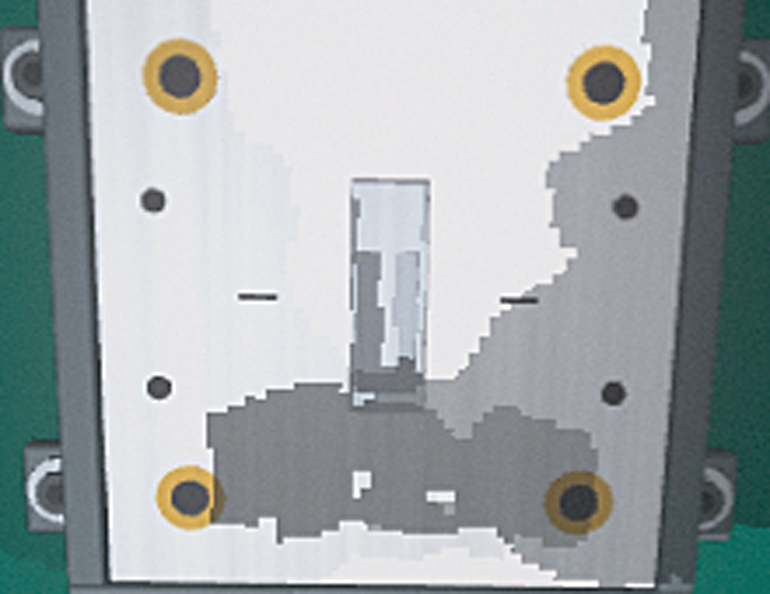

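```bash
python3 - <<'E'
from h import *
import pickle
p,s=pickle.load(open('w10.pkl','rb'))
f=lambda x,y,z=44: onz('wrist',(213+(x+.5)/3.5-.5,58+(y+.5)/3.3-.5),z,p)[:2]
g=lambda u,v,z=44: onz('wrist',(u,v),z,p)[:2]
def rep(n,P):
    P=np.array(P);c=P.mean(0); ax=(P[0]+P[1]-P[2]-P[3])/2; ay=(P[0]+P[2]-P[1]-P[3])/2
    print(n,c.round(1),'lenx',np.linalg.norm(ax).round(1),'leny',np.linalg.norm(ay).round(1),'hx',np.degrees(np.arctan2(ax[1],ax[0])).round(2),'hy',(np.degrees(np.arctan2(ay[1],ay[0]))-90).round(2))
# order (+x,+y),(+x,-y),(-x,+y),(-x,-y)
rep('bush',[f(578,502),f(190,497),f(604,82),f(180,76)])
rep('holes',[f(613,393),f(159,387),f(625,206),f(153,200)])
rep('slot',[f(426,405),f(351,405),f(430,180),f(351,180)])
rep('recv',[f(426,390,40),f(356,390,40),f(426,250,40),f(356,250,40)])
rep('ticks',[f(519,300),f(257,297),f(519,300),f(257,297)])
rep('plate',[f(655,585),f(110,581),g(410,51),g(237,50)])
E
```

```text
bush [584.7 136.2] lenx 90.3 leny 84.3 hx 3.61 hy 3.68
holes [584.7 136.1] lenx 40.2 leny 96.2 hx 3.78 hy 3.71
slot [584.  136.4] lenx 48.2 leny 16.0 hx 4.2 hy 4.48
recv [589.8 137.3] lenx 30.8 leny 14.8 hx 4.71 hy 4.47
ticks [584.8 136.2] lenx 0.0 leny 54.4 hx 90.0 hy 3.8
plate [584.7 135.6] lenx 130.3 leny 119.5 hx 4.14 hy 4.09
```

```bash
python3 - <<'E'
from h import *
plan(575,-95,165,106,8)
E
```

```text
from [644.9 137.6 157.4] hd 94.4 dh 11.6 dist 30.4 F [0.7 0.5 0.2] w 0.998 t 19.1
[11.0, -28.3, -0.9] spin -1.44
[11.7, -28.0, -0.9] spin -1.44
[12.4, -27.7, -0.9] spin -1.44
[13.1, -27.4, -0.9] spin -1.44
[13.8, -27.1, -0.9] spin -1.44
[14.4, -26.7, -0.9] spin -1.44
[15.1, -26.3, -0.9] spin -1.44
[15.8, -25.9, -0.9] spin -1.44
```

{"method": "send_rows", "body": {
  "series": [
    {"dp":[11,-28,-1],"spin":-1.5,"gripper":0},
    {"dp":[12,-28,-1],"spin":-1.5,"gripper":0},
    {"dp":[12,-28,-1],"spin":-1.5,"gripper":0},
    {"dp":[13,-27,-1],"spin":-1.5,"gripper":0},
    {"dp":[14,-27,-1],"spin":-1.5,"gripper":0},
    {"dp":[14,-27,-1],"spin":-1.5,"gripper":0},
    {"dp":[15,-26,-1],"spin":-1.5,"gripper":0},
    {"dp":[13,-22,0],"spin":-1,"gripper":0}
  ]
}}

```text
clock: 19.9
eef_pos: [575.6, -86.4, 165.4]
eef_rot: [-0.15, 0.989, 0.002, 0.003]
ft_force: [0.4, -0.1, -0.3]
gripper_width: 0.999
```

{"method": "send_rows", "body": {
  "series": [
    {"dp":[0,0,0],"spin":0,"gripper":0},
    {"dp":[0,0,0],"spin":0,"gripper":0}
  ]
}}

```text
clock: 20.1
eef_pos: [574.7, -87.3, 166.3]
eef_rot: [-0.15, 0.989, 0.002, 0.004]
ft_force: [0.5, -0.2, -0.6]
gripper_width: 1.002
```

```bash
python3 - <<'E'
from h import *
import pickle
p=camera_params('wrist');s=sense();im=grab_frame('wrist');cv2.imwrite('pics/w11.png',im);pickle.dump((p,s),open('w11.pkl','wb'))
plan(575,-95,165,106,1)
for d in landmark_of('hold_down_wing','wrist')[:3]: print(np.round(d['uv'],1),round(d['conf'],2),onz('wrist',d['uv'],70,p).round(1))
uv=proj('wrist',[[524,-107,60]],p)[0];print(uv,p['eye'])
u,v=int(uv[0]),int(uv[1]);a,b=max(0,u-70),max(0,v-70);print(a,b)
cv2.imwrite('pics/w11c.png',cv2.resize(im[b:b+140,a:a+140],None,fx=4,fy=4,interpolation=cv2.INTER_CUBIC))
E
```

```text
from [574.8 -87.1 166.4] hd 107.3 dh -1.3 dist 8.1 F [-0.2 -0.   1.1] w 1.0 t 20.15
[2.1, -7.6, 1.4] spin 1.26
[464.3 147.7] 0.94 [487.3 -10.7  70. ]
[309.5 158.1] 0.91 [ 525.6 -109.3   70. ]
[347.6  22.2] 0.77 [ 438.5 -110.9   70. ]
[313.55903943 156.10804987] [ 511.11541954 -107.7598838   308.96708834]
243 86
```

View pics/w11.png

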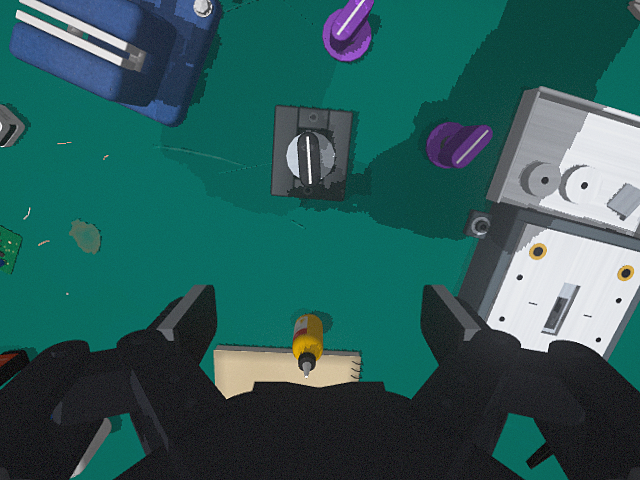

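View pics/w11c.png

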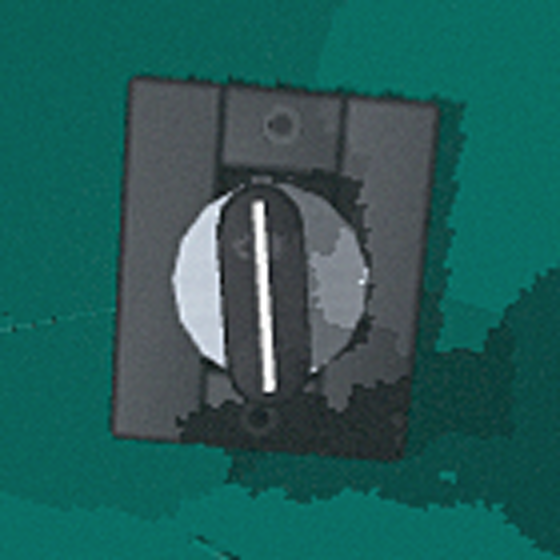

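```bash
python3 - <<'E'
from h import *
import pickle
p,s=pickle.load(open('w11.pkl','rb'))
f=lambda x,y,z: onz('wrist',(243+(x+.5)/4-.5,86+(y+.5)/4-.5),z,p)[:2]
a,b=f(259,203,82),f(270,390,82);print('wing',(a+b)/2,np.linalg.norm(b-a),np.degrees(np.arctan2(*(b-a)[::-1])))
c=np.array([f(130,78,34),f(438,102,34),f(405,460,34),f(112,436,34)]);print('stand',c.mean(0),c.round(1).tolist())
q=f(270,283,38);print('flange',q)
plan(525,-108.5,75,108.4,8)
E
```

```text
wing [ 526.22863134 -109.28112893] 29.847255549388635 20.296152899355086
stand [ 524.70074836 -109.69926307] [[497.8, -145.8], [484.6, -88.8], [551.8, -73.1], [564.7, -131.1]]
flange [ 526.11830803 -109.40595905]
from [574.9 -86.8 166.2] hd 107.3 dh 1.1 dist 13.3 F [-0.   0.   0.4] w 1.003 t 20.2
[6.8, -0.7, 11.4] spin -0.14
[6.8, -0.7, 11.4] spin -0.14
[6.8, -0.7, 11.4] spin -0.14
[6.8, -0.7, 11.4] spin -0.14
[6.8, -0.7, 11.4] spin -0.14
[6.8, -0.7, 11.4] spin -0.14
[6.8, -0.6, 11.4] spin -0.14
[6.8, -0.6, 11.4] spin -0.14
```

```bash
python3 - <<'E'
from h import *
plan(526,-109.2,100,109.8,5)
E
```

```text
from [574.9 -86.8 166.2] hd 107.3 dh 2.5 dist 17.1 F [-0.   0.   0.4] w 1.003 t 20.2
[10.7, -1.4, 13.2] spin -0.5
[10.7, -1.3, 13.2] spin -0.5
[10.7, -1.2, 13.2] spin -0.5
[10.7, -1.1, 13.2] spin -0.5
[10.7, -1.0, 13.2] spin -0.5
```

{"method": "send_rows", "body": {
  "series": [
    {"dp":[10.5,-1.4,12],"spin":-0.5,"gripper":0},
    {"dp":[10.5,-1.3,13],"spin":-0.5,"gripper":0},
    {"dp":[10.5,-1.2,13],"spin":-0.5,"gripper":0},
    {"dp":[10.5,-1.1,13],"spin":-0.5,"gripper":0},
    {"dp":[8,-1,13],"spin":-0.5,"gripper":0},
    {"dp":[0,0,0],"spin":0,"gripper":0}
  ]
}}

```text
clock: 20.8
eef_pos: [530.4, -101.1, 99.6]
eef_rot: [-0.177, 0.984, 0.002, 0.004]
ft_force: [0.0, -0.1, -1.0]
gripper_width: 0.999
```

```bash
python3 - <<'E'
from h import *
plan(526,-109.2,53,109.8,5)
cv2.imwrite('pics/w12.png',grab_frame('wrist')[100:400,200:460])
E
```

```text
from [ 530.4 -101.1   99.6] hd 110.4 dh -0.6 dist 9.5 F [ 0.  -0.1 -1. ] w 0.999 t 20.8
[1.4, -1.2, 9.3] spin 0.12
[1.4, -1.2, 9.3] spin 0.12
[1.4, -1.2, 9.3] spin 0.12
[1.4, -1.2, 9.3] spin 0.12
[1.4, -1.2, 9.3] spin 0.12
```

View pics/w12.png

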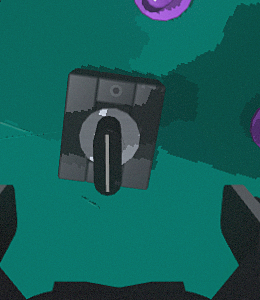

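{"method": "send_rows", "body": {
  "series": [
    {"dp":[3,-3,9],"spin":0,"gripper":0},
    {"dp":[3,-2.5,9],"spin":0,"gripper":0},
    {"dp":[1,-1,10],"spin":0,"gripper":0},
    {"dp":[0,0,10],"spin":0,"gripper":0},
    {"dp":[0,0,6],"spin":0,"gripper":0},
    {"dp":[0,0,0],"spin":0,"gripper":0}
  ]
}}

```text
clock: 21.45
eef_pos: [529.2, -108.7, 54.3]
eef_rot: [-0.178, 0.984, 0.001, 0.006]
ft_force: [0.5, -0.6, -0.3]
gripper_width: 0.997
```

```bash
python3 - <<'E'
from h import *
plan(526,-109.2,53,110.4,1)
E
```

```text
from [ 529.2 -108.7   54.3] hd 110.5 dh -0.1 dist 3.5 F [ 0.5 -0.6 -0.3] w 0.997 t 21.45
[3.2, 0.7, 1.3] spin 0.05
```

{"method": "send_rows", "body": {
  "series": [
    {"dp":[2.5,0.5,0.5],"spin":0,"gripper":0},
    {"dp":[0.5,0,0],"spin":0,"gripper":255},
    {"dp":[0,0,0],"spin":0,"gripper":255},
    {"dp":[0,0,0],"spin":0,"gripper":255},
    {"dp":[0,0,0],"spin":0,"gripper":255},
    {"dp":[0,0,0],"spin":0,"gripper":255},
    {"dp":[0,0,0],"spin":0,"gripper":255},
    {"dp":[0,0,0],"spin":0,"gripper":255}
  ],
  "grip_force": 80
}}

```text
clock: 22.25
eef_pos: [526.7, -109.4, 55.1]
eef_rot: [-0.178, 0.984, 0.001, 0.007]
ft_force: [-0.0, 0.1, -0.6]
gripper_width: 0.151
```

{"method": "send_rows", "body": {
  "series": [
    {"dp":[0,0,-15],"spin":0,"gripper":255},
    {"dp":[0,0,-25],"spin":0,"gripper":255},
    {"dp":[0,0,-30],"spin":0,"gripper":255},
    {"dp":[0,0,-15],"spin":0,"gripper":255},
    {"dp":[0,0,0],"spin":0,"gripper":255}
  ]
}}

```text
clock: 22.75
eef_pos: [524.8, -109.7, 146.1]
eef_rot: [-0.178, 0.984, 0.001, 0.007]
ft_force: [0.8, -0.2, -0.8]
gripper_width: 0.15
```

```bash
python3 - <<'E'
from h import *
plan(590.2,136.6,140,93.7,9)
im=grab_frame('scene');cv2.imwrite('pics/s13.png',im[180:440,240:560])
cv2.imwrite('pics/w13.png',grab_frame('wrist')[100:480,150:500])
E
```

```text
from [ 524.8 -109.7  146.1] hd 110.5 dh -16.8 dist 28.3 F [ 0.8 -0.2 -0.8] w 0.15 t 22.75
[-16.4, 23.1, 0.7] spin 1.86
[-15.6, 23.6, 0.7] spin 1.86
[-14.8, 24.1, 0.7] spin 1.86
[-14.0, 24.6, 0.7] spin 1.86
[-13.2, 25.0, 0.7] spin 1.86
[-12.4, 25.4, 0.7] spin 1.86
[-11.6, 25.8, 0.7] spin 1.86
[-10.7, 26.2, 0.7] spin 1.86
[-9.9, 26.5, 0.7] spin 1.86
```

View pics/s13.png

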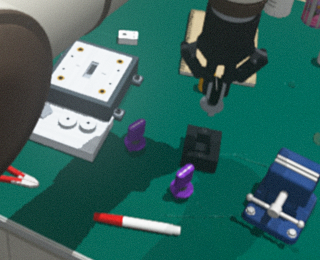

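View pics/w13.png

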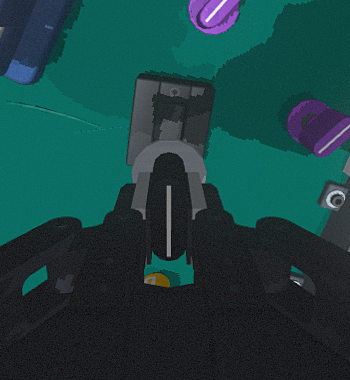

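{"method": "send_rows", "body": {
  "series": [
    {"dp":[-16,23,0.5],"spin":1.9,"gripper":255},
    {"dp":[-15.5,23.5,0.5],"spin":1.9,"gripper":255},
    {"dp":[-15,24,0.5],"spin":1.9,"gripper":255},
    {"dp":[-14,24.5,0.5],"spin":1.9,"gripper":255},
    {"dp":[-13,25,0.5],"spin":1.9,"gripper":255},
    {"dp":[-12.5,25.5,0.5],"spin":1.9,"gripper":255},
    {"dp":[-11.5,26,0.5],"spin":1.9,"gripper":255},
    {"dp":[-9,22,0],"spin":1.9,"gripper":255}
  ]
}}

```text
clock: 23.65
eef_pos: [579.5, 109.1, 131.0]
eef_rot: [-0.038, 0.999, 0.002, -0.002]
ft_force: [0.6, 0.5, -0.5]
gripper_width: 0.15
```

{"method": "send_rows", "body": {
  "series": [
    {"dp":[0,0,0],"spin":0,"gripper":255}
  ]
}}

```text
clock: 23.75
eef_pos: [579.2, 111.5, 129.1]
eef_rot: [-0.039, 0.999, 0.002, -0.003]
ft_force: [-0.2, -0.3, -0.9]
gripper_width: 0.149
```

```bash
python3 - <<'E'
from h import *
plan(590.2,136.6,110,93.7,3)
E
```

```text
from [579.2 111.5 129.1] hd 94.4 dh -0.7 dist 11.1 F [-0.2 -0.3 -0.9] w 0.149 t 23.75
[-4.3, 8.1, 6.4] spin 0.25
[-4.3, 8.1, 6.4] spin 0.25
[-4.2, 8.1, 6.4] spin 0.25
```

{"method": "send_rows", "body": {
  "series": [
    {"dp":[-4,8.5,7],"spin":0.3,"gripper":255},
    {"dp":[-4,8.5,7],"spin":0.3,"gripper":255},
    {"dp":[-3,8,7],"spin":0.2,"gripper":255},
    {"dp":[0,0,5],"spin":0,"gripper":255},
    {"dp":[0,0,0],"spin":0,"gripper":255}
  ]
}}

```text
clock: 24.25
eef_pos: [587.2, 137.8, 97.2]
eef_rot: [-0.031, 0.999, 0.001, -0.006]
ft_force: [-0.5, 0.5, -0.3]
gripper_width: 0.148
```

```bash
python3 - <<'E'
from h import *
import pickle
plan(590.2,136.6,100,93.7,1)
p=camera_params('wrist');s=sense();im=grab_frame('wrist');cv2.imwrite('pics/w14.png',im);pickle.dump((p,s),open('w14.pkl','wb'))
im=grab_frame('scene');uv=proj('scene',[[590,136,44]])[0].astype(int);print(uv)
cv2.imwrite('pics/s14.png',cv2.resize(im[uv[1]-60:uv[1]+60,uv[0]-70:uv[0]+70],None,fx=5,fy=5,interpolation=cv2.INTER_CUBIC))
E
```

```text
from [587.2 137.8  97.2] hd 93.6 dh 0.1 dist 4.3 F [-0.5  0.5 -0.3] w 0.148 t 24.25
[-3.0, -1.4, -2.8] spin -0.1
[331 247]
```

View pics/w14.png

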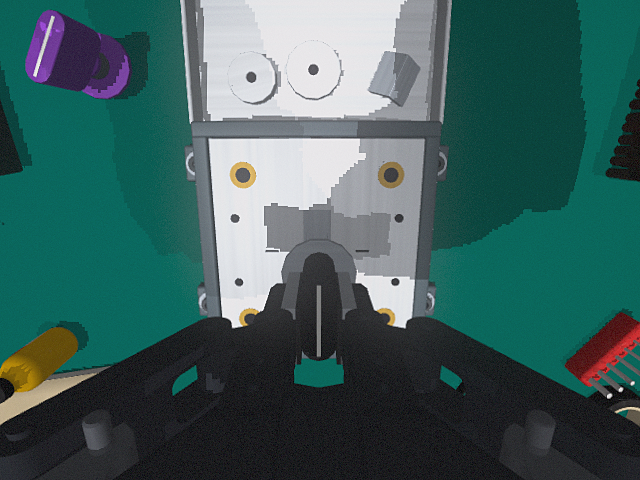

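View pics/s14.png

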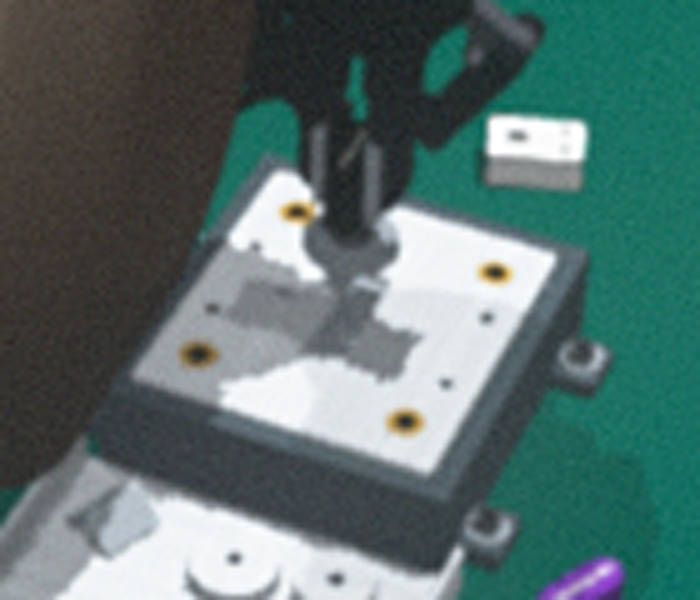

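{"method": "send_rows", "body": {
  "series": [
    {"dp":[-1.7,-0.7,5],"spin":0,"gripper":255},
    {"dp":[-1.7,-0.7,5],"spin":0,"gripper":255},
    {"dp":[0,0,4],"spin":0,"gripper":255},
    {"dp":[0,0,0],"spin":0,"gripper":255}
  ]
}}

```text
clock: 24.75
eef_pos: [591.6, 135.5, 84.3]
eef_rot: [-0.031, 1.0, 0.002, -0.004]
ft_force: [-1.5, 0.3, -0.7]
gripper_width: 0.148
```

```bash
python3 - <<'E'
from h import *
plan(590.6,136.6,79,93.7,1)
E
```

```text
from [591.6 135.5  84.3] hd 93.5 dh 0.2 dist 5.5 F [-1.5  0.3 -0.7] w 0.148 t 24.75
[1.0, 1.2, 5.3] spin -0.19
```

{"method": "send_rows", "body": {
  "series": [
    {"dp":[0.8,0.8,2],"spin":-0.2,"gripper":255},
    {"dp":[0,0,2],"spin":0,"gripper":255},
    {"dp":[0,0,1.5],"spin":0,"gripper":255},
    {"dp":[0,0,0],"spin":0,"gripper":255}
  ]
}}

```text
clock: 25.15
eef_pos: [590.7, 136.2, 78.5]
eef_rot: [-0.032, 0.999, 0.002, -0.004]
ft_force: [-0.4, 0.1, -1.3]
gripper_width: 0.148
```

{"method": "send_rows", "body": {
  "series": [
    {"dp":[0,0,1.5],"spin":0,"gripper":255},
    {"dp":[0,0,1.0],"spin":0,"gripper":255}
  ]
}}

```text
clock: 25.35
eef_pos: [590.7, 136.3, 76.1]
eef_rot: [-0.033, 0.999, 0.002, -0.004]
ft_force: [-0.9, 0.1, -0.4]
gripper_width: 0.148
```

{"method": "send_rows", "body": {
  "series": [
    {"dp":[0,0,1.5],"spin":0,"gripper":255},
    {"dp":[0,0,1.0],"spin":0,"gripper":255}
  ]
}}

```text
clock: 25.55
eef_pos: [590.8, 136.4, 73.4]
eef_rot: [-0.033, 0.999, 0.002, -0.004]
ft_force: [0.7, 0.2, -0.6]
gripper_width: 0.149
```

{"method": "send_rows", "body": {
  "series": [
    {"dp":[0,0,1.5],"spin":0,"gripper":255},
    {"dp":[0,0,1.0],"spin":0,"gripper":255}
  ]
}}

```text
clock: 25.75
eef_pos: [590.8, 136.4, 70.7]
eef_rot: [-0.033, 0.999, 0.002, -0.004]
ft_force: [0.2, -0.1, -0.5]
gripper_width: 0.148
```

{"method": "send_rows", "body": {
  "series": [
    {"dp":[0,0,2],"spin":0,"gripper":255},
    {"dp":[0,0,2],"spin":0,"gripper":255},
    {"dp":[0,0,1],"spin":0,"gripper":255}
  ]
}}

```text
clock: 26.05
eef_pos: [590.7, 136.4, 65.2]
eef_rot: [-0.033, 0.999, 0.002, -0.004]
ft_force: [-0.9, 0.0, 1.8]
gripper_width: 0.146
```

{"method": "send_rows", "body": {
  "series": [
    {"dp":[0,0,2],"spin":0,"gripper":255},
    {"dp":[0,0,1.5],"spin":0,"gripper":255}
  ]
}}

```text
clock: 26.25
eef_pos: [590.7, 136.4, 62.3]
eef_rot: [-0.033, 0.999, 0.002, -0.003]
ft_force: [-2.5, -1.3, 4.6]
gripper_width: 0.145
```

{"method": "send_rows", "body": {
  "series": [
    {"dp":[0,0,2],"spin":0,"gripper":255},
    {"dp":[0,0,2],"spin":0,"gripper":255},
    {"dp":[0,0,1.5],"spin":0,"gripper":255}
  ]
}}

```text
clock: 26.55
eef_pos: [590.6, 136.4, 58.5]
eef_rot: [-0.033, 0.999, 0.002, -0.003]
ft_force: [-4.9, -1.3, 8.5]
gripper_width: 0.148
```

{"method": "send_rows", "body": {
  "series": [
    {"dp":[0,0,0.6],"spin":8,"gripper":255},
    {"dp":[0,0,0.5],"spin":8,"gripper":255},
    {"dp":[0,0,0.5],"spin":8,"gripper":255},
    {"dp":[0,0,0.5],"spin":8,"gripper":255}
  ]
}}

```text
clock: 26.95
eef_pos: [593.4, 137.2, 60.2]
eef_rot: [0.253, 0.968, 0.003, 0.001]
ft_force: [0.7, 0.4, 3.7]
gripper_width: 0.143
```

```bash
python3 - <<'E'
from h import *
s=sense();print(s['ft_torque'],s['joint_pos'])
plan(590.6,136.5,58,3.7,6)
E
```

```text
[ 0.02110584 -0.12703239  0.03356503] [2.25042307e-01 2.24667710e-01 6.11146521e-04 1.34309128e+00
 4.75950385e-03 7.35946345e-01]
from [593.4 137.2  60.2] hd 60.7 dh -57.0 dist 0.6 F [0.7 0.4 3.7] w 0.143 t 26.95
[0.3, -0.3, 0.4] spin 9.5
[0.3, -0.4, 0.4] spin 9.5
[0.2, -0.4, 0.4] spin 9.5
[0.1, -0.5, 0.4] spin 9.5
[0.1, -0.5, 0.4] spin 9.5
[-0.0, -0.5, 0.4] spin 9.5
```

{"method": "send_rows", "body": {
  "series": [
    {"dp":[0.5,-0.5,2],"spin":0,"gripper":255},
    {"dp":[0,0,1],"spin":0,"gripper":255}
  ]
}}

```text
clock: 27.15
eef_pos: [593.5, 137.2, 58.9]
eef_rot: [0.254, 0.967, 0.004, 0.002]
ft_force: [-4.5, -0.2, 8.3]
gripper_width: 0.15
```

{"method": "send_rows", "body": {
  "series": [
    {"dp":[0,0,1.2],"spin":8,"gripper":255},
    {"dp":[0,0,1],"spin":8,"gripper":255},
    {"dp":[0,0,1],"spin":8,"gripper":255}
  ]
}}

```text
clock: 27.45
eef_pos: [596.0, 137.6, 59.0]
eef_rot: [0.452, 0.892, 0.006, 0.004]
ft_force: [-3.3, -1.0, 7.5]
gripper_width: 0.151
```

```bash
python3 - <<'E'
from h import *
s=sense();print(s['ft_torque'])
plan(590.6,136.5,58,3.7,6)
E
```

```text
[-0.31287961  0.6890196   0.11824476]
from [596.  137.6  59. ] hd 36.2 dh -32.5 dist 0.9 F [-3.3 -1.   7.5] w 0.151 t 27.45
[0.4, -0.8, 0.2] spin 5.42
[0.3, -0.9, 0.2] spin 5.42
[0.2, -0.9, 0.2] spin 5.42
[0.1, -0.9, 0.2] spin 5.42
[0.1, -0.9, 0.2] spin 5.42
[-0.0, -0.9, 0.2] spin 5.42
```

{"method": "send_rows", "body": {
  "series": [
    {"dp":[1.5,-2.5,0.8],"spin":0,"gripper":255},
    {"dp":[1,-2.5,0.8],"spin":0,"gripper":255}
  ]
}}

```text
clock: 27.65
eef_pos: [593.7, 137.4, 60.1]
eef_rot: [0.453, 0.891, 0.009, 0.007]
ft_force: [4.2, 1.8, 6.5]
gripper_width: 0.144
```

```bash
python3 - <<'E'
from h import *
s=sense();print(s['ft_torque'],s['eef_rot'])
plan(590.6,136.5,58,3.7,5)
E
```

```text
[ 0.29156828 -0.81289489  0.05006688] [0.45297609 0.89145051 0.00866658 0.00731702]
from [593.7 137.4  60.1] hd 36.1 dh -32.4 dist 0.8 F [4.2 1.8 6.5] w 0.144 t 27.65
[0.2, -0.6, 0.4] spin 6.49
[0.2, -0.6, 0.4] spin 6.49
[0.1, -0.6, 0.4] spin 6.49
[0.0, -0.6, 0.4] spin 6.49
[-0.1, -0.6, 0.4] spin 6.49
```

{"method": "send_rows", "body": {
  "series": [
    {"dp":[0,0,1.5],"spin":0,"gripper":255},
    {"dp":[0,-0.3,1.5],"spin":8,"gripper":255},
    {"dp":[0,-0.5,1.2],"spin":8,"gripper":255}
  ]
}}

```text
clock: 27.95
eef_pos: [594.2, 137.1, 59.0]
eef_rot: [0.573, 0.82, 0.011, 0.008]
ft_force: [-5.7, 1.2, 10.4]
gripper_width: 0.146
```

```bash
python3 - <<'E'
from h import *
s=sense();print(s['ft_torque'],s['eef_rot'])
plan(590.6,136.5,58,3.7,5)
E
```

```text
[-0.03365187  1.39001198  0.25052517] [0.57278621 0.81959046 0.01124958 0.00780265]
from [594.2 137.1  59. ] hd 20.1 dh -16.4 dist 0.8 F [-5.7  1.2 10.4] w 0.146 t 27.95
[0.1, -0.7, 0.2] spin 3.28
[0.1, -0.7, 0.2] spin 3.28
[0.0, -0.7, 0.2] spin 3.28
[0.0, -0.7, 0.2] spin 3.28
[-0.0, -0.7, 0.2] spin 3.28
```

{"method": "send_rows", "body": {
  "series": [
    {"dp":[0,-0.7,0.8],"spin":8,"gripper":255},
    {"dp":[0,-0.7,0.8],"spin":8,"gripper":255},
    {"dp":[0,-0.5,0.8],"spin":4,"gripper":255}
  ]
}}

```text
clock: 28.25
eef_pos: [591.8, 137.7, 58.8]
eef_rot: [0.71, 0.704, 0.014, 0.005]
ft_force: [-4.1, 0.2, 8.5]
gripper_width: 0.145
```

```bash
python3 - <<'E'
from h import *
s=sense();print(s['ft_torque'],s['eef_rot'])
plan(590.6,136.5,58,3.7,5)
im=grab_frame('wrist');cv2.imwrite('pics/w15.png',im)
E
```

```text
[0.02568806 1.29949704 0.25910424] [0.70987267 0.70418219 0.01355454 0.00495114]
from [591.8 137.7  58.8] hd -0.5 dh 4.2 dist 0.4 F [-4.1  0.2  8.5] w 0.145 t 28.25
[-0.2, -0.2, 0.2] spin -0.83
[-0.2, -0.2, 0.2] spin -0.83
[-0.2, -0.2, 0.2] spin -0.83
[-0.2, -0.2, 0.2] spin -0.83
[-0.2, -0.2, 0.2] spin -0.83
```

View pics/w15.png

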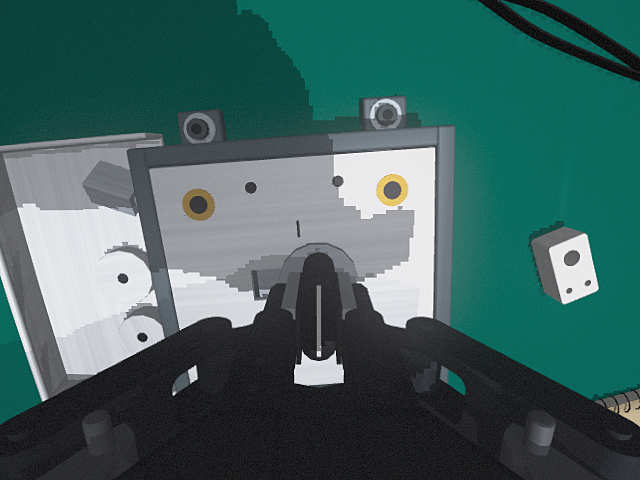

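{"method": "send_rows", "body": {
  "series": [
    {"dp":[0,0,-1.5],"spin":0,"gripper":255},
    {"dp":[0,0,-1.5],"spin":0,"gripper":255},
    {"dp":[0,0,-1],"spin":0,"gripper":255},
    {"dp":[0,0,0],"spin":0,"gripper":255}
  ]
}}

```text
clock: 28.7
eef_pos: [591.5, 137.7, 62.7]
eef_rot: [0.709, 0.705, 0.014, 0.005]
ft_force: [-2.0, -0.7, 3.8]
gripper_width: 0.145
```

```bash
python3 - <<'E'
from h import *
s=sense();print(s['ft_torque'],s['eef_rot'])
plan(590.6,136.5,58,3.7,5)
E
```

```text
[-0.19556459  0.27123854  0.00619839] [0.70915389 0.70490637 0.01350002 0.00505212]
from [591.5 137.7  62.7] hd -0.4 dh 4.1 dist 1.0 F [-2.  -0.7  3.8] w 0.145 t 28.7
[-0.2, -0.2, 0.9] spin -0.81
[-0.2, -0.2, 0.9] spin -0.81
[-0.2, -0.2, 0.9] spin -0.81
[-0.2, -0.2, 0.9] spin -0.81
[-0.2, -0.2, 0.9] spin -0.81
```

{"method": "send_rows", "body": {
  "series": [
    {"dp":[0,0,-1],"spin":0,"gripper":255},
    {"dp":[0,0,-1],"spin":0,"gripper":255}
  ]
}}

```text
clock: 28.9
eef_pos: [591.4, 137.7, 62.9]
eef_rot: [0.709, 0.705, 0.013, 0.005]
ft_force: [3.5, 2.4, -9.5]
gripper_width: 0.153
```

{"method": "send_rows", "body": {
  "series": [
    {"dp":[0,0,0.5],"spin":0,"gripper":255},
    {"dp":[0,0,0],"spin":0,"gripper":0},
    {"dp":[0,0,0],"spin":0,"gripper":0},
    {"dp":[0,0,0],"spin":0,"gripper":0},
    {"dp":[0,0,0],"spin":0,"gripper":0},
    {"dp":[0,0,0],"spin":0,"gripper":0},
    {"dp":[0,0,-20],"spin":0,"gripper":0},
    {"dp":[0,0,-40],"spin":0,"gripper":0}
  ]
}}

```text
clock: 29.7
eef_pos: [587.2, 136.4, 119.0]
eef_rot: [0.709, 0.705, 0.009, 0.002]
ft_force: [-0.3, 0.2, 0.6]
gripper_width: 0.997
```

{"method": "send_rows", "body": {
  "series": [
    {"dp":[0,20,-40],"spin":0,"gripper":0},
    {"dp":[0,20,-10],"spin":0,"gripper":0},
    {"dp":[0,0,0],"spin":0,"gripper":0},
    {"dp":[0,0,0],"spin":0,"gripper":0}
  ]
}}

```text
clock: 30.1
eef_pos: [628.0, 135.9, 177.2]
eef_rot: [0.709, 0.705, 0.012, 0.004]
ft_force: [0.4, 0.1, -0.4]
gripper_width: 1.004
```

```bash
python3 - <<'E'
from h import *
import pickle
p=camera_params('wrist');s=sense();im=grab_frame('wrist');cv2.imwrite('pics/w16.png',im);pickle.dump((p,s),open('w16.pkl','wb'))
plan(590,136,58,3.7,1)
im=grab_frame('scene');cv2.imwrite('pics/s16.png',im)
E
```

```text
from [627.8 135.9 176.8] hd -0.3 dh 4.0 dist 124.7 F [-0.3  0.4  0.7] w 0.999 t 30.15
[-0.1, -37.8, 118.8] spin -4.0
```

View pics/w16.png

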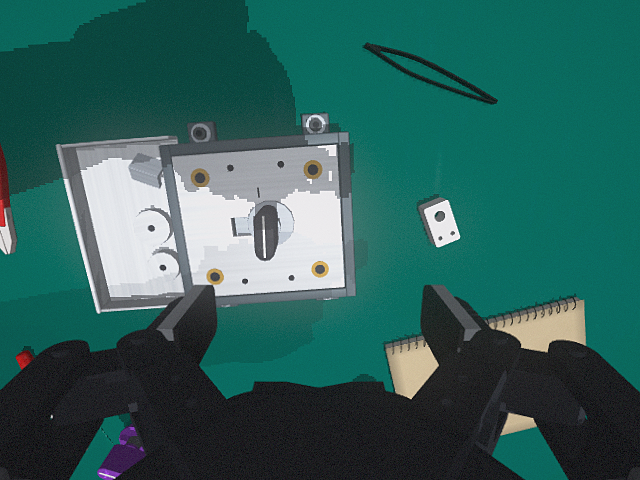

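View pics/s16.png

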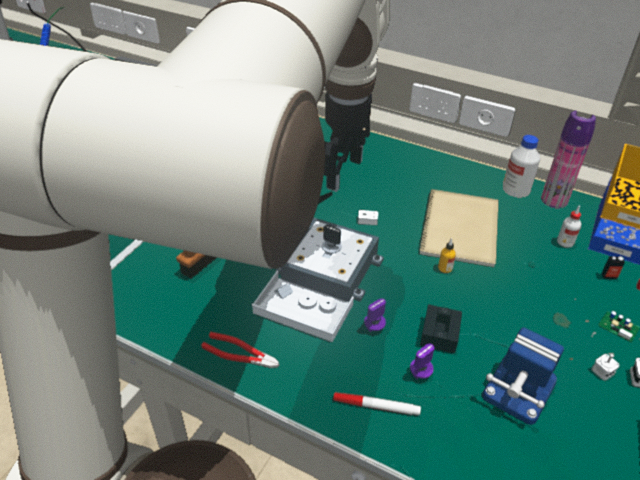

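```bash
python3 - <<'E'
from h import *
im=cv2.imread('pics/w16.png');cv2.imwrite('pics/w16c.png',cv2.resize(im[170:290,210:340],None,fx=5.5,fy=5,interpolation=cv2.INTER_CUBIC))
E
```

```text
(no output)
```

View pics/w16c.png

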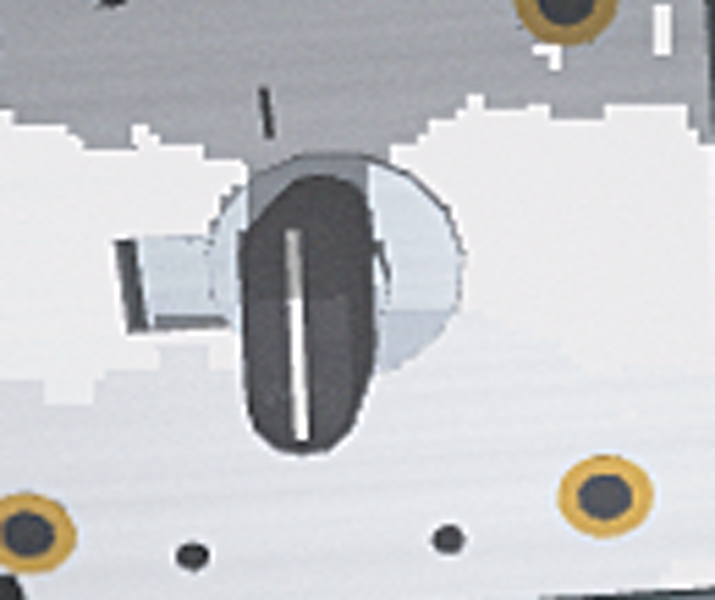

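```bash
python3 - <<'E'
from h import *
import pickle
p,s=pickle.load(open('w16.pkl','rb'))
f=lambda x,y,z: onz('wrist',(210+(x+.5)/5.5-.5,170+(y+.5)/5-.5),z,p)[:2]
fl=f(338,268,48);a,b=f(292,230,90),f(302,440,90)
J=np.array([584.7,136.2]);h=np.radians(3.7);M=np.array([[np.cos(h),np.sin(h)],[-np.sin(h),np.cos(h)]])
print('flange jig',M@(fl-J),'line ctr',M@((a+b)/2-J),'len',np.linalg.norm(a-b),'hd rel jig',np.degrees(np.arctan2(*(a-b)[::-1]))-3.7)
print('tick/holes check', [ (M@(f(x,y,44)-J)).round(1).tolist() for x,y in((566,5),(603,497),(25,533))])
E
```

```text
flange jig [8.42462733 1.32201024] line ctr [7.8055395  1.08217071] len 30.202982907479853 hd rel jig 86.1617434449612
tick/holes check [[45.1, 40.7], [44.8, -42.6], [-45.6, -42.2]]
```

```bash
python3 - <<'E'
from h import *
im=grab_frame('top');cv2.imwrite('pics/t17.png',im)
E
```

```text
(no output)
```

View pics/t17.png

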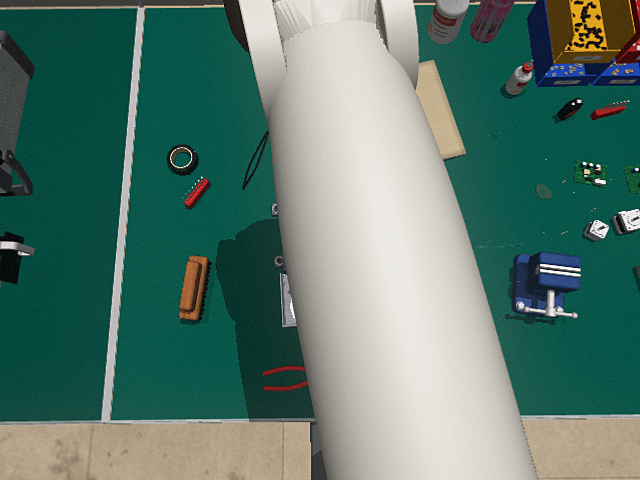

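The top picture shows the brush upright at (194,288), and the hex keys at (196,192) have not moved. Everything checks out, so I'm handing in.

```bash
python3 -c "
from station import *
print(close_job())"
```

```text
the job is handed in; nothing more can be done
None
```

I handed the job in at about 30 s of the 64 s allowed. As far as my checks show, everything asked for is done. `close_job()` gives no verdict.

- **Scrap:** I swept all three pieces into the tray with the brush. Slug b and the offcut first came to rest on edge against the jig's front face, near the tray's x limit. I tipped both flat with the brush, and the last pictures show all three lying well inside the tray. The fingers never came near the scrap.
- **Brush:** It stands on its bristles again, about 10 mm from where it started and well clear of the jig. The last top view shows it upright.
- **Hold-down:** I took the black-winged one and left both purple ones alone. In the wrist picture the receiver stood about 5.5 mm toward +x. The head went in there without any feeling around.
- **Turning and locking:** I pushed it down 7 mm and turned it about 94° clockwise. I did not drive it hard against the stop. The pushed-down depth dropped to about 5 mm during the turn, and the receiver slid a few mm along x. I corrected both before carrying on.
- **Final checks:** Pulling up gave −9.5 N with no movement, at a height that puts the head top at about 35.8 mm, so it is in the groove. The last wrist picture puts it at jig x ≈ 8 mm (limit 12) and y ≈ 1.2 mm (limit 5). It is about 4° off square across the slot and upright within about 1°, and the gripper is clear.
- **Oil bottle and hex keys:** Neither was touched. The arm hid the bottle in the last top view, but it was upright in the scene picture just before.

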